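# Feed a steel blank under the shear guard to the back gauge with the push stick

### The arm

A 7-joint arm with a two-finger parallel gripper is mounted at the origin on the work surface. World frame = base frame: x ahead of the robot, y to its left, z up, the work surface at z = 0. Lengths are in m, angles in rad, forces in N, time in s.
With the tool pointing down it reaches from about 0.35 to 0.9 m from the base axis. Payload 8.1 kg.
Tool frame: the origin (TCP) lies between the finger pads; the fingertips stand 17 mm ahead of it and the grasp point (between the pads) lies 2 mm behind it; z points along the fingers, y is the direction in which the jaws open and shut (so a half turn about z gives the same grasp; the last joint's range is limited). The gripper opens to 92 mm and grips with 3 to 60 N. Pads are 19 mm wide; open, the fingers measure 130 mm over their backs; the gripper's body (75 mm by 190 mm) begins 47 mm behind the grasp point.
Start: joints at [1.008, 0.434, 0.025, 1.573, -0.012, 1.134, -0.075], TCP at [0.277, -0.56, 0.244] pointing down, gripper open.
Joint ranges: [-2.62, 2.62], [-0.44, 2.09], [-1.27, 1.32], [0.08, 2.57], [-1.32, 4.46], [0.12, 2], [-2.74, 2.74]. Speed limits (rad/s): [2.22, 2.22, 3.01, 3.01, 3.14, 3.14, 3.14].

### API

Orientations are given as a rotation vector (axis times angle).
In Python, from cell import arm gives the robot as it stands. The module is installed in compiled form; this text tells all that it offers.
- The arm moves only by the shell command python3 -m crank 'ROWS' [FORCE]. ROWS is JSON, a list of rows, each a list of 5 numbers: the opening, from 0 (shut) to 1 (fully open), then the shift along the world's x, y, z normalised to -1 to 1, where 1 is 40 cm, then the turn about the world's z normalised to -1 to 1, where 1 is 60 degrees. In form: [[fingers, tx, ty, tz, twist], ...]. A call has exactly 8 rows; each row shifts and turns the commanded pose from where the row before left it; what a row does not reach is not made up. A row lasts 1/12 s, in which the tool goes at most 41.7 mm and 7.16 degrees, less where a joint would pass 70% of its speed; a pose out of reach is approached as far as the arm can. A call with a number of a shift or a turn outside -1 to 1 is refused whole. A call with a gripper value outside its range is refused whole. The fingers move at their own pace and stop on an object; FORCE is the grip in N (left out, the last holds). Time passes only in rows, so rows that do not move let the fingers close, or fill a call up. It gives the time, the measured TCP pose, the force and the opening at its end, in the units of the state.
- arm.observe(): the state, without advancing time (a new reading comes with each control period).
- arm.get_image(name): name is "scene" or "top" or "wrist"; returns the picture (384x512x3 uint8, red, green, blue); there is no depth.
- arm.get_calibration(name): a dict with "intrinsics" (3x3 intrinsics, pixels), "extrinsics" (4x4, takes a point from camera to world coordinates). Camera axes: x right, y down, z forward; pixel columns grow to the right and rows downward; lengths in m; the calibration is good to about 2 mm. A picture is of the moment at which its call begins: read the wrist's pose just before it. get_calibration takes no time and is no camera call; for the wrist camera it gives the pose at the moment of the call.
- arm.sign_off(): hands the job in, once; it reports no verdict.
The state is a dict: "clock": time; "joints": joint angles; "dq": joint speeds; "joint_efforts": joint torques, N m; "position": TCP position; "ee_rot": TCP orientation; "force": force on the tool from outside, world axes, zero at the start; "ft_torque": the same for the moment, N m; "width": opening from 0.0 (shut) to 1.0 (fully open).
Only numpy, scipy, OpenCV 4.12 (cv2) and the standard library are available. Lean on these libraries where they do the work, as an engineer would, in place of code of your own. Each camera call takes 0.05 s, during which the arm holds its last target.

### The job

Set the steel blank up in the bench shear for its cut: it must lie flat along the side fence, square, with its leading end fully home against the back gauge behind the guard. Lift the orange push stick off its peg and use it, not the fingers, for all feeding under the guard; feel for the gauge and bring the blank to bear on it without shoving the gauge back. Then set the push stick down on the bench, clear of the shear, and leave the other things on the bench alone.

Things in the scene. Friction and masses are not known exactly. Their poses are not given: they have to be found in the camera images.
- shear_mouth (a point): Green bench shear, fixed to the bench: point on its steel bed (top 55 mm above the bench) below the front face of the yellow finger-guard rail, midway across the path of a blank lying along the fence. x = feed direction (under the guard, to the back gauge), y = away from the fence, z up. Bed: x -215 to +125 mm, y -55 to +145 mm. Room under the guard: 18 mm high from x 0 on to the gauge.
- fence (a point): Point on the face of the aluminium side fence, at bed level, below the guard's front face; axes as for shear_mouth. The fence is 14 mm high and 14 mm thick; its face runs along x from -215 to +65 mm of this point and looks to +y.
- guard_top (a point): Top of the clear finger guard at its front, 54 mm above the bed, midway across; axes as for shear_mouth. The guard spans 200 mm in y and reaches back 109 mm in x. Behind it the blade beam (x 116 to 148 mm) and the side frames at its ends (x 84 to 158 mm, 250 mm over all in y) rise to 85 mm above the bed; the hand lever stands up at the +y end.
- gauge (a joint): Back gauge: steel bar 185 mm wide across the feed, from 4 mm below to 20 mm above bed level, square to the fence. Its setting is not reported: its face stands 140 to 170 mm past the guard's front face (x of shear_mouth) and must be found by feel. Reads 0 at its setting and grows (m) when shoved back; its clamps slip at about 30 N.
- blank_mid (a point): Centre of the dark steel blank, a loose flat plate 120 x 60 x 6 mm (x, y, z), 0.25 to 0.4 kg. It starts flat on the bed in front of the guard, skewed and off the fence. x = its long axis, towards its leading end. Lying along the fence it has y = 0 in the frame of shear_mouth.
- stick_grip (a point): Centre of the solid grip block, 40 x 18 x 74 mm (x, y, z), of the loose orange push stick (194 mm long, 18 mm thick, 87 mm high, 0.13 kg). x = towards the nose, y = across its thickness, z up from the sole; this centre is 50 mm above the flat sole. At the start the stick hangs level from the peg, its thickness along the peg, its sole about 50 mm above the bench.
- stick_nose (a point): Push stick: foot of its blunt nose face, which pushes, at sole level, mid-thickness; 162 mm ahead of and 50 mm below stick_grip, axes as there. The bar behind it is 13 mm high for 58 mm, then a rib rises to the handle. A lip goes on 12 mm ahead of it, 8 to 13 mm above the sole, to lie over the blank's trailing edge.
- stick_window (a point): Push stick: centre of the window it hangs by, 40 mm long (x) and 30 mm high, right through the thickness; 40 mm ahead of and 8 mm above stick_grip, axes as there. At the start the peg bears on the window's top edge.
- peg_tip (a point): Upper end of the upturned tip of the round steel peg, 7 mm thick, that carries the stick. x = outward along the peg, away from its post, z up. The peg's axis runs level 11 mm below this point, from the post 83 mm behind to 6 mm behind this point; the tip tops out 11 mm above the level part. Post: 30 mm square, 135 mm high, on a 110 mm foot plate 8 mm thick, fixed.
- stub_a: Bystander: short square tube on a 60 mm foot plate, 81 mm high, loose, origin at the centre of its underside.
- stub_b: Bystander: a second one of the same.
- can: Bystander: blue can, 54 mm wide and 150 mm high, loose, origin at the centre of its underside.
Mind the look-alikes: they are no part of the job. Of the things shaped like the part that bears stick_grip, the orange one is meant. What is shaped like the part that bears blank_mid but blue is not meant.

How it is judged:
By the outcome, as a careful person would: the job done as asked, in the order asked, and still so for the second after the job is handed in, with the robot touching nothing.
It also fails if it takes over 72 s, if anything falls off the work surface, if the arm or the gripper's body presses on something with over 40 N, if the wrist force passes 120 N, or if a joint passes its speed limit or range.

## Working session

There is one attempt and no reset: what is moved stays moved. The work goes in short steps, Python scripts to look and compute and a shell command to move; the robot and the scene stay as the last step left them, time stands still between calls to the robot, and variables do not carry over. Pictures are saved under pics/ and viewed, and the job is handed in when it is done.

```bash
mkdir -p pics; ls; python3 - <<'E'
from cell import arm
import cv2,json
for n in ["scene","top","wrist"]:
    im=arm.get_image(n); cv2.imwrite(f"pics/{n}0.png",im[:,:,::-1])
    c=arm.get_calibration(n); print(n,c["intrinsics"],c["extrinsics"])
print(arm.observe())
E
```

```text
pics
scene [[428.76543845   0.         256.59448959]
 [  0.         428.76543845 194.63523661]
 [  0.           0.           1.        ]] [[-1.01005916e-01  8.22524148e-01 -5.59689048e-01  1.36190973e+00]
 [ 9.94885085e-01  8.28207852e-02 -5.78306530e-02 -5.96590519e-02]
 [-1.21322215e-03 -5.62667524e-01 -8.26682397e-01  1.38121448e+00]
 [ 0.00000000e+00  0.00000000e+00  0.00000000e+00  1.00000000e+00]]
top [[464.41863192   0.         259.16210906]
 [  0.         464.41863192 187.06147202]
 [  0.           0.           1.        ]] [[ 4.39867863e-04 -9.86722336e-01  1.62415635e-01  2.58610374e-01]
 [-9.99999867e-01 -3.90483233e-04  3.35985369e-04 -1.66350520e-01]
 [-2.68103686e-04 -1.62415761e-01 -9.86722377e-01  1.63089204e+00]
 [ 0.00000000e+00  0.00000000e+00  0.00000000e+00  1.00000000e+00]]
wrist [[275.0722819    0.         255.99058535]
 [  0.         275.0722819  192.1960494 ]
 [  0.           0.           1.        ]] [[ 0.44395886 -0.85353498 -0.27272435  0.35058283]
 [-0.89604464 -0.42361742 -0.13286191 -0.52407031]
 [-0.0021285   0.30335842 -0.95287415  0.38292723]
 [ 0.          0.          0.          1.        ]]
{'clock': 0.15, 'joints': array([ 1.00840295,  0.43509633,  0.02497759,  1.57390218, -0.01160293,
        1.13397246, -0.0751015 ]), 'dq': array([ 0.0007556 ,  0.00011105,  0.00057147, -0.00174744, -0.00047581,
        0.00049122, -0.00036624]), 'joint_efforts': array([ 2.04374832e-03, -6.68266726e+01,  9.86364596e-01, -3.14697897e+01,
       -6.02953183e-02,  3.94109858e-02,  1.39799395e-04]), 'position': array([ 0.2771461 , -0.5597797 ,  0.24309906]), 'ee_rot': array([-3.05782433e+00, -7.15515625e-01,  6.11019442e-04]), 'force': array([-0.24147539,  0.39800024, -0.46344153]), 'ft_torque': array([ 0.02310787, -0.00475403, -0.02953142]), 'width': 1.0008497741500513}
```

View pics/scene0.png

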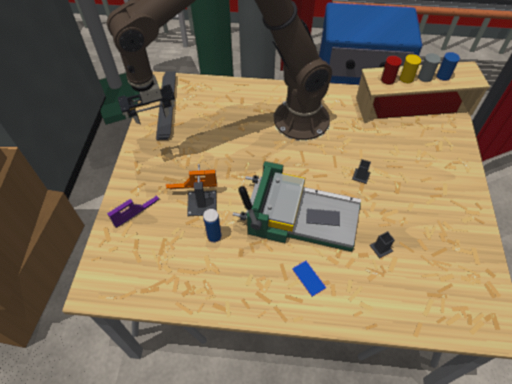

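View pics/top0.png

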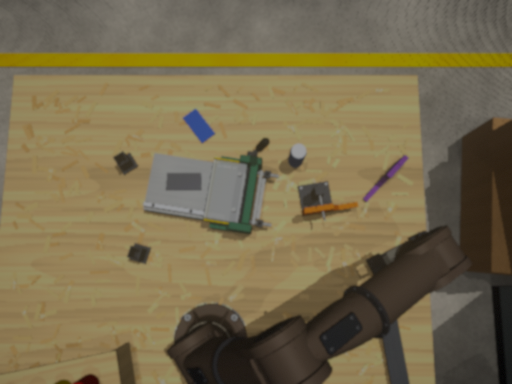

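View pics/wrist0.png

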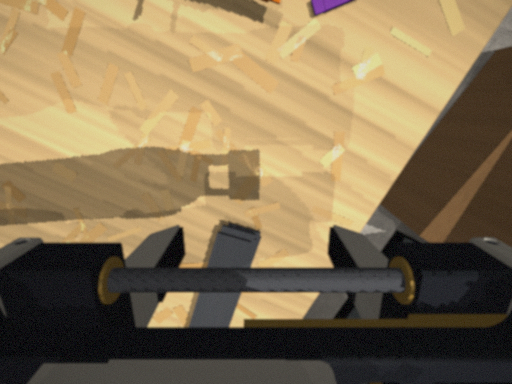

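The pictures show the shear near the table centre: top (205,190), with the blank at about (183,181) and feed to image right (world -y). The orange stick hangs on its post at top (330,208) and scene (195,182). Look-alikes are the purple stick at top (385,180) and the blue plate at top (199,126). I'll crop in closer next.

```bash
cat > h.py <<'E'
import numpy as np,cv2
from cell import arm
def ray(n,u,v,z,cal=None):
    c=cal or arm.get_calibration(n);K=np.array(c["intrinsics"]);T=np.array(c["extrinsics"])
    d=T[:3,:3]@np.linalg.inv(K)@np.array([u,v,1.]);o=T[:3,3]
    return o+d*(z-o[2])/d[2]
def proj(n,p,cal=None):
    c=cal or arm.get_calibration(n);K=np.array(c["intrinsics"]);T=np.array(c["extrinsics"])
    q=K@(T[:3,:3].T@(np.array(p)-T[:3,3]));return q[:2]/q[2]
def crop(im,x0,y0,x1,y1,s,f):
    cv2.imwrite(f,cv2.resize(im[y0:y1,x0:x1,::-1],None,fx=s,fy=s,interpolation=cv2.INTER_CUBIC))
E
python3 - <<'E'
import cv2
from h import crop
t=cv2.imread("pics/top0.png")[:,:,::-1];s=cv2.imread("pics/scene0.png")[:,:,::-1]
crop(t,130,135,290,245,5,"pics/t_shear.png");crop(t,270,140,420,230,5,"pics/t_stick.png")
crop(s,150,150,290,255,5,"pics/s_stick.png");crop(s,230,155,380,255,5,"pics/s_shear.png")
E
```

```text
(no output)
```

View pics/t_shear.png

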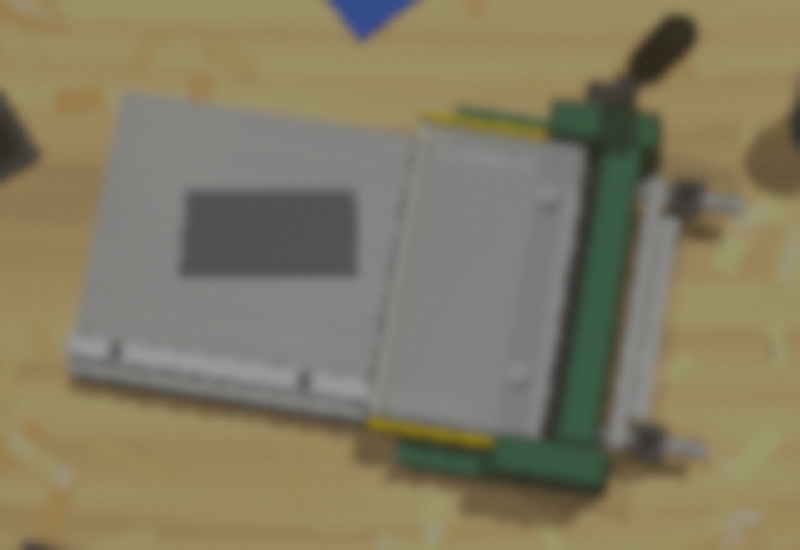

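View pics/t_stick.png

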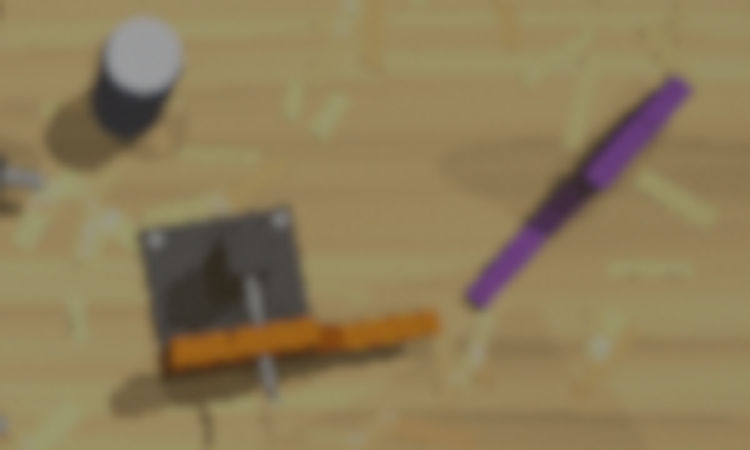

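View pics/s_stick.png

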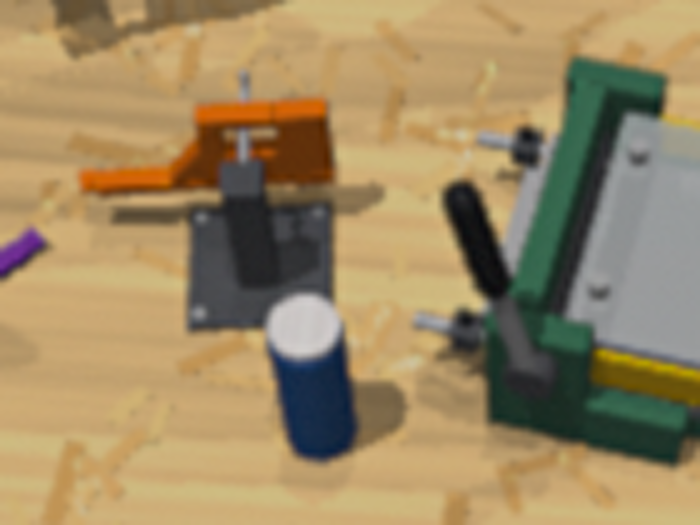

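View pics/s_shear.png

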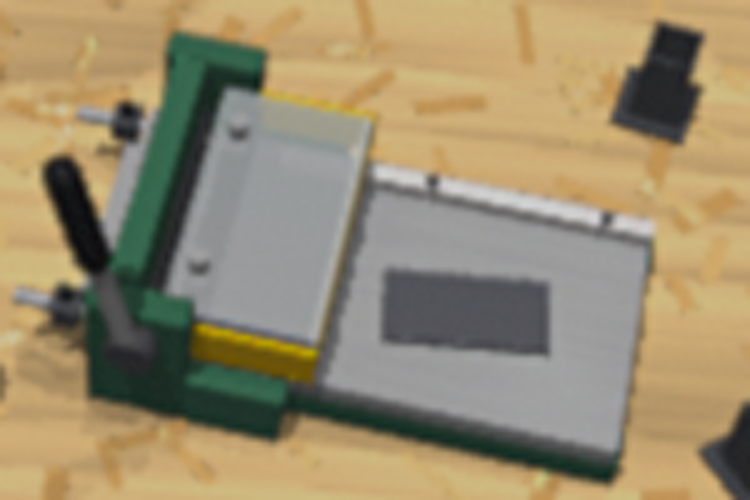

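```bash
python3 - <<'E'
from h import *
def T(u,v,z): return ray("top",130+u/5,135+v/5,z)
def S(u,v,z): return ray("scene",230+u/5,155+v/5,z)
P=dict(bedA=T(125,93,.055),bedB=T(417,133,.055),fenceF0=T(78,333,.069),fenceF1=T(372,378,.069),g0=T(425,125,.109),g1=T(372,420,.109))
Q=dict(bedA=S(615,455,.055),fenceF0=S(652,238,.069),fenceF1=S(372,185,.069),g0=S(322,350,.109),g1=S(375,118,.109))
for k,v in P.items(): print(k,v.round(4),Q[k].round(4) if k in Q else'')
for n,p in dict(bl=[(187,190),(355,190),(357,275),(180,273)]).items():
    print(n,[T(u,v,.061).round(4)[:2] for u,v in p])
print([S(u,v,.061).round(4)[:2] for u,v in [(385,268),(549,283),(548,355),(382,340)]])
a=P['bedB']-P['bedA'];print(np.degrees(np.arctan2(a[1],a[0])),np.linalg.norm(a))
a=P['fenceF1']-P['fenceF0'];print(np.degrees(np.arctan2(a[1],a[0])),np.linalg.norm(a))
a=Q['fenceF1']-Q['fenceF0'];print(np.degrees(np.arctan2(a[1],a[0])),np.linalg.norm(a))
def T2(u,v,z): return ray("top",270+u/5,140+v/5,z)
def S2(u,v,z): return ray("scene",150+u/5,150+v/5,z)
print("stick top rear",T2(170,350,.137),S2(198,105,.137),"top front",S2(327,101,.137),"T",T2(318,330,.137))
print("nose",T2(438,322,.06),S2(82,180,.063))
print("peg tip",T2(273,395,.13),S2(245,75,.13))
E
```

```text
bedA [0.6359 0.1968 0.055 ] [0.6444 0.201  0.055 ]
bedB [ 0.6075 -0.007   0.055 ] 
fenceF0 [0.4656 0.2193 0.069 ] [0.4705 0.2296 0.069 ]
fenceF1 [0.435  0.0193 0.069 ] [0.4439 0.0241 0.069 ]
g0 [ 0.601  -0.0177  0.109 ] [ 0.6127 -0.0072  0.109 ]
g1 [0.4027 0.014  0.109 ] [0.4117 0.0215 0.109 ]
bl [array([0.566 , 0.1502]), array([0.566 , 0.0345]), array([0.5067, 0.0319]), array([0.5081, 0.1531])]
[array([0.5109, 0.0369]), array([0.5119, 0.1557]), array([0.5725, 0.1545]), array([0.572 , 0.0369])]
-97.935194181512 0.20569906446941585
-98.69659949336203 0.20233132407928137
-97.38248936724092 0.20712703839005867
stick top rear [ 0.42939189 -0.31086286  0.137     ] [ 0.44026015 -0.40039562  0.137     ] top front [ 0.42720556 -0.30730587  0.137     ] T [ 0.44245203 -0.40690661  0.137     ]
nose [ 0.45744867 -0.50120754  0.06      ] [ 0.4643234  -0.49434613  0.063     ]
peg tip [ 0.40091902 -0.37780421  0.13      ] [ 0.40403828 -0.37291858  0.13      ]
```

```bash
python3 -m crank '[[0.6,0.04,0.06,0.02,0.11],[0.6,0.05,0.075,0.02,0.11],[0.6,0.05,0.075,0.02,0.11],[0.6,0.05,0.075,0,0.11],[0.6,0.05,0.075,0,0.11],[0.6,0.05,0.075,0,0.11],[0.6,0.05,0.075,0,0.11],[0.6,0.04,0.06,0,0.11]]' 40
python3 -m crank '[[0.6,0,0,0,0.11],[0.6,0,0,0,0.11],[0.6,0,0,0,0.0967],[0.6,0,0,0,0],[0.6,0,0,0,0],[0.6,0,0,0,0],[0.6,0,0,0,0],[0.6,0,0,0,0]]'
python3 - <<'E'
from h import *
from scipy.spatial.transform import Rotation as R
o=arm.observe();print(o['clock'],o['position'],R.from_rotvec(o['ee_rot']).as_matrix().round(3),o['joints'].round(3),o['width'])
c=arm.get_calibration("wrist");im=arm.get_image("wrist");cv2.imwrite("pics/w1.png",im[:,:,::-1]);print(repr(c['extrinsics']))
E
```

```text
clock: 0.82
position: [0.4307, -0.3293, 0.2678]
ee_rot: [-2.414, -2.01, -0.001]
force: [0.5, -0.1, 0.7]
width: 0.601
clock: 1.48
position: [0.4293, -0.3322, 0.2677]
ee_rot: [-2.06, -2.372, 0.0]
force: [0.1, 1.1, 0.3]
width: 0.6
1.4833 [ 0.42927747 -0.33215587  0.26772028] [[-0.14  0.99 -0.  ]
 [ 0.99  0.14 -0.  ]
 [-0.   -0.   -1.  ]] [ 0.81   0.306 -0.324  1.719  0.106  1.134  0.596] 0.5997110489792471
array([[ 9.90129296e-01,  1.33752544e-01,  4.18835885e-02,
         4.17223973e-01],
       [ 1.40156054e-01, -9.43795570e-01, -2.99342953e-01,
        -2.51262131e-01],
       [-5.08336111e-04,  3.02258465e-01, -9.53225871e-01,
         4.07514245e-01],
       [ 0.00000000e+00,  0.00000000e+00,  0.00000000e+00,
         1.00000000e+00]])
```

View pics/w1.png

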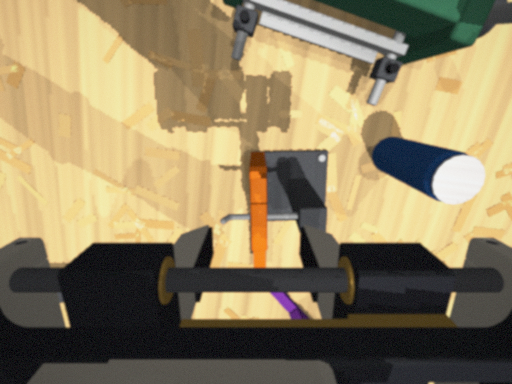

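```bash
python3 - <<'E'
from h import *
im=cv2.imread("pics/w1.png")[:,:,::-1];crop(im,205,140,345,275,5,"pics/w1c.png")
E
```

```text
(no output)
```

View pics/w1c.png

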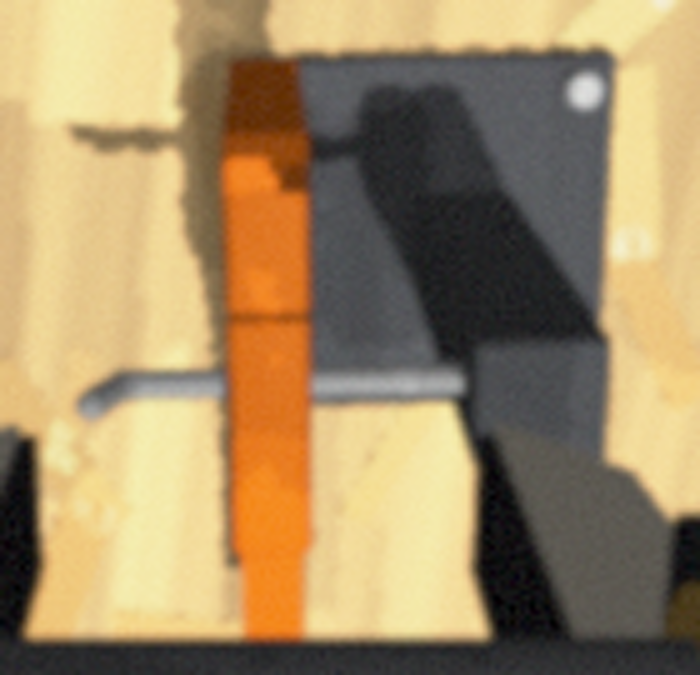

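```bash
python3 - <<'E'
from h import *
def W(u,v,z): return ray("wrist",205+u/5,140+v/5,z)
# arm not moved since
for p in [(222,152),(308,152),(228,318),(312,318),(236,555),(311,550)]: print(p,W(*p,.137).round(4))
print("rear bottom",W(231,62,.063),W(298,62,.063))
print("peg tip",W(93,408,.131), "peg@stick",W(228,384,.12),W(312,384,.12))
E
```

```text
(222, 152) [ 0.4193 -0.3143  0.137 ]
(308, 152) [ 0.4365 -0.3119  0.137 ]
(228, 318) [ 0.4253 -0.3494  0.137 ]
(312, 318) [ 0.4427 -0.3469  0.137 ]
(236, 555) [ 0.4346 -0.4044  0.137 ]
(311, 550) [ 0.4508 -0.4008  0.137 ]
rear bottom [ 0.41907538 -0.30835092  0.063     ] [ 0.43574273 -0.30598251  0.063     ]
peg tip [ 0.39913562 -0.37639844  0.131     ] peg@stick [ 0.42796748 -0.37123213  0.12      ] [ 0.44673882 -0.3685624   0.12      ]
```

Choice checked. The orange stick is at wrist pixels (259,165–250); its block edges come out 17.5 mm apart, against the 18 mm expected, at a height of 137 mm, with the peg through its window. The purple stick at wrist (290,300) is ruled out. Going down to grasp.

```bash
python3 -m crank '[[0.6,0.004,0.005,-0.06,0.01],[0.6,0,0,-0.09,0],[0.6,0,0,-0.09,0],[0.6,0,0,-0.08,0],[0.6,0,0,-0.05,0],[0.6,0,0,-0.029,0],[0.6,0,0,0,0],[0.6,0,0,0,0]]' 40
python3 - <<'E'
from h import *
o=arm.observe();print(o['position'],o['force'])
E
```

```text
clock: 2.2
position: [0.4308, -0.33, 0.108]
ee_rot: [-2.045, -2.383, 0.0]
force: [-0.1, 0.4, 0.7]
width: 0.6
[ 0.43083521 -0.32996325  0.10795257] [-0.0941587   0.43004839  0.7163964 ]
```

```bash
python3 -m crank '[[0.1,0,0,0,0],[0.1,0,0,0,0],[0.1,0,0,0,0],[0.1,0,0,0,0],[0.1,0,0,0,0],[0.1,0,0,0,0],[0.1,0,0,0,0],[0.1,0,0,0,0]]' 50
python3 - <<'E'
from h import *
o=arm.observe();print(o['position'],o['force'],o['ft_torque'],o['width']*92)
E
```

```text
clock: 2.87
position: [0.4311, -0.3302, 0.1084]
ee_rot: [2.045, 2.384, 0.0]
force: [-0.7, 0.9, 2.2]
width: 0.19
[ 0.43107973 -0.33019227  0.10835435] [-0.66687961  0.90905505  2.16850462] [-0.07083705 -0.09174156 -0.038203  ] 17.447191042461682
```

```bash
python3 -m crank '[[0.1,0,0,0.015,0],[0.1,0,0,0.0225,0],[0.1,0,0,0,0],[0.1,-0.02,-0.003,0,0],[0.1,-0.04,-0.006,0,0],[0.1,-0.05,-0.007,0,0],[0.1,-0.05,-0.007,0,0],[0.1,0,0,0,0]]'
python3 - <<'E'
from h import *
o=arm.observe();print(o['position'],o['force'],o['ft_torque'],o['width']*92)
im=arm.get_image("wrist");cv2.imwrite("pics/w2.png",im[:,:,::-1])
im=arm.get_image("scene");crop(im,130,130,290,250,5,"pics/s2.png")
E
```

```text
clock: 3.53
position: [0.3616, -0.34, 0.1225]
ee_rot: [-2.048, -2.378, 0.004]
force: [-0.8, -0.4, -1.6]
width: 0.197
[ 0.36159592 -0.34004262  0.12253887] [-0.7634648 -0.433329  -1.6120584] [ 0.04590888 -0.00031128 -0.01129494] 18.15731913427205
```

View pics/w2.png

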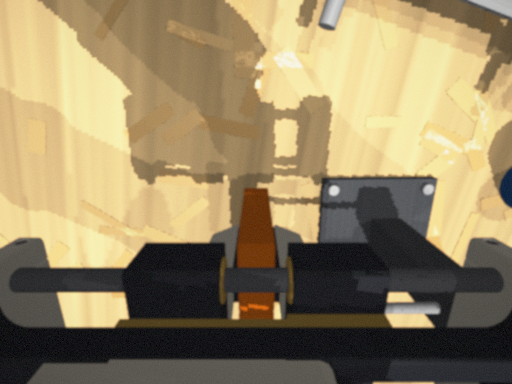

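View pics/s2.png

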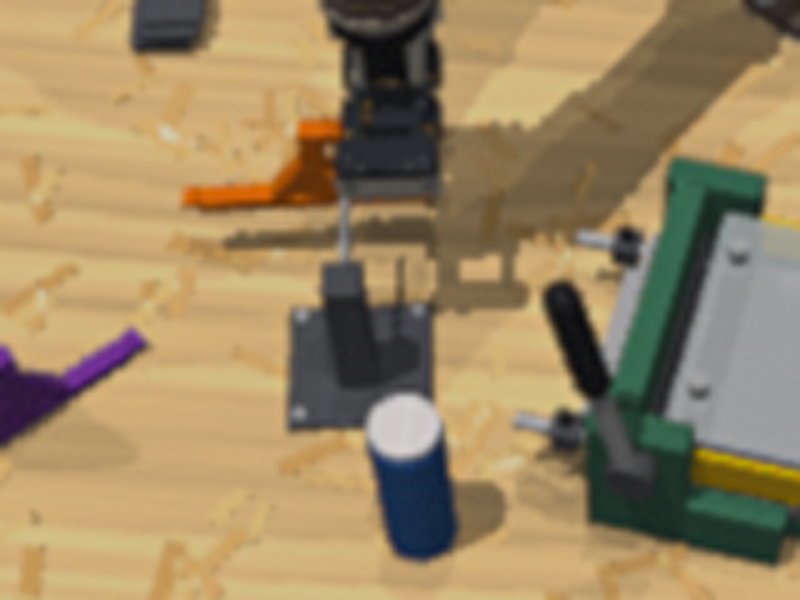

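Off the peg and level in the grip; the peg and post at wrist (400,300) are unmoved. I'll lift and carry it over the shear, and look from there.

```bash
python3 -m crank '[[0.1,0,0,0.05,0],[0.1,0,0,0.09,0],[0.1,0,0,0.09,0],[0.1,0,0.03,0.09,-0.04],[0.1,0.02,0.05,0.09,-0.06],[0.1,0.03,0.07,0.06,-0.06],[0.1,0.04,0.08,0.05,-0.06],[0.1,0.04,0.08,0.03,-0.055]]'
python3 -m crank '[[0.1,0.04,0.08,0,0],[0.1,0.04,0.08,0,0],[0.1,0.04,0.08,0,0],[0.1,0.04,0.08,0,0],[0.1,0.04,0.08,0,0],[0.1,0.035,0.08,0,0],[0.1,0.02,0.08,0,0],[0.1,0,0.06,0,0]]'
python3 - <<'E'
from h import *
o=arm.observe();print(o['clock'],o['position'],o['ee_rot'],o['force'],o['ft_torque'],o['width']*92,o['joints'].round(2))
E
```

```text
clock: 4.3
position: [0.4204, -0.2141, 0.3458]
ee_rot: [2.367, 2.059, 0.003]
force: [0.8, -0.3, -2.0]
width: 0.195
clock: 4.97
position: [0.5222, 0.0366, 0.3428]
ee_rot: [-2.363, -2.069, -0.003]
force: [-0.2, 0.5, -1.3]
width: 0.192
4.9667 [0.52218258 0.03658555 0.34278003] [-2.36257636 -2.06901865 -0.003117  ] [-0.19885991  0.49766266 -1.32818706] [ 0.09999249 -0.10794399  0.00707904] 17.633734935705196 [ 0.28  0.25 -0.57  1.63  0.14  1.3  -0.44]
```

```bash
python3 - <<'E'
from h import *
import json
c=arm.get_calibration("wrist");im=arm.get_image("wrist");cv2.imwrite("pics/w3.png",im[:,:,::-1])
np.savez("w3.npz",K=c["intrinsics"],T=c["extrinsics"])
print(arm.observe()['position'])
crop(im,120,0,440,240,2.5,"pics/w3c.png")
E
```

```text
[0.52101815 0.04173336 0.34306649]
```

View pics/w3.png

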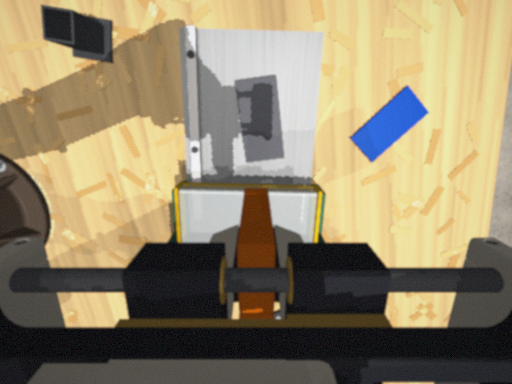

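View pics/w3c.png

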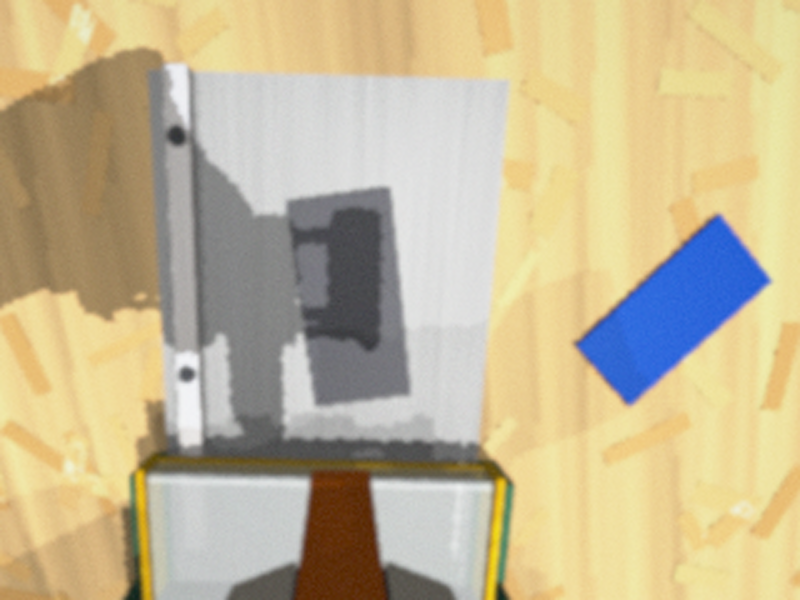

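```bash
cat >> h.py <<'E'
def wcal(f):
    d=np.load(f);return dict(intrinsics=d["K"],extrinsics=d["T"])
E
python3 - <<'E'
from h import *
from scipy.optimize import least_squares
c=wcal("w3.npz")
W=lambda u,v,z: ray("wrist",120+u/2.5,v/2.5,z,c)
corn=[((509,80),(-.215,.145,.055)),((150,72),(-.215,-.055,.055)),((189,67),(-.215,-.030,.069))]
lines=[((480,440),.145,.055),((494,270),.145,.055),((203,440),-.030,.069),((196,250),-.03,.069)]
def tosh(p,w):
    m=np.array([p[0],p[1]]);a=p[2];d=w[:2]-m
    return np.array([np.cos(a)*d[0]+np.sin(a)*d[1],-np.sin(a)*d[0]+np.cos(a)*d[1]])
def res(p):
    r=[]
    for (u,v),q in corn: r+=list(tosh(p,W(u,v,q[2]))-np.array(q[:2]))
    for (u,v),y,z in lines: r.append(tosh(p,W(u,v,z))[1]-y)
    return np.array(r)
s=least_squares(res,[.465,.009,-1.71]);p=s.x
print(p,np.degrees(p[2]),(s.fun*1000).round(1))
np.save("shear.npy",p)
b=np.array([W(u,v,.061)[:2] for u,v in [(287,201),(388,187),(410,393),(317,405)]])
bs=np.array([tosh(p,w) for w in b]);print("blank corners shear",(bs*1000).round(1),"centre",bs.mean(0)*1000)
print("blank sides",[np.linalg.norm(b[i]-b[(i+1)%4]).round(4) for i in range(4)])
# cross check top/scene picks
T=lambda u,v,z: ray("top",130+u/5,135+v/5,z)
S=lambda u,v,z: ray("scene",230+u/5,155+v/5,z)
for n,w in dict(TbedA=T(125,93,.055),SbedA=S(615,455,.055),TF0=T(78,333,.069),SF0=S(652,238,.069),Tg0=T(425,125,.109),Tg1=T(372,420,.109),Sg0=S(322,350,.109),Sg1=S(375,118,.109)).items(): print(n,(tosh(p,w)*1000).round(1))
for n,w in dict(stubW=W(-90,90,.0),stubtop=W(-150,60,.081),tA=ray("top",125,165,0),tB=ray("top",138,256,0)).items(): print(n,(tosh(p,w)*1000).round(1),w)
E
```

```text
[ 0.46240298  0.01004706 -1.72440818] -98.80131105547852 [-0.4 -1.3 -0.   1.2  0.4  0.5 -0.3 -0.6  0.1  0.4]
blank corners shear [[-150.3   21.8]
 [-158.9   79. ]
 [ -41.6   97.6]
 [ -32.8   40.2]] centre [-95.87959524  59.66666899]
blank sides [np.float64(0.0579), np.float64(0.1188), np.float64(0.0581), np.float64(0.1189)]
TbedA [-211.1  142.9]
SbedA [-216.6  150.6]
TF0 [-207.2  -28.9]
SF0 [-218.2  -25.6]
Tg0 [  6.2 141.2]
Tg1 [  5.3 -59.6]
Sg0 [ -6.  151.2]
Sg1 [ -3.5 -51.9]
stubW [-214.5 -218. ] [2.79818797e-01 2.55367357e-01 5.55111512e-17]
stubtop [-211.2 -201.1] [0.29600111 0.24950587 0.081     ]
tA [-324.    96.2] [0.60707201 0.31551582 0.        ]
tB [-214.8 -213.6] [0.28415467 0.25505112 0.        ]
```

The wrist view gives a clean shear pose: corner residuals are 1.3 mm or less. The dark blank (wrist crop 287–410, 187–405) is at shear x -96, y +60, skewed about 9°. The blue plate at (675,310) is off the bed and I'll ignore it. Next the stick goes along the blank's far side, to press it onto the fence with its full flank.

```bash
python3 -m crank '[[0.1,0.02,0.03,0,-0.02],[0.1,0.04,0.06,0,0],[0.1,0.045,0.07,0,0],[0.1,0.045,0.07,0,0],[0.1,0.043,0.07,0,0],[0.1,0.03,0.044,-0.02,0],[0.1,0,0,-0.06,0],[0.1,0,0,-0.08,0]]'
python3 -m crank '[[0.1,0,0,-0.08,0],[0.1,0,0,-0.08,0],[0.1,0,0,-0.08,0],[0.1,0,0,-0.07,0],[0.1,0,0,-0.04,0],[0.1,0,0,-0.02,0],[0.1,0,0,0,0],[0.1,0,0,0,0]]'
cat > st.py <<'E'
from h import *
p=np.load("shear.npy")
def st(show=True):
    o=arm.observe();a=p[2];R2=np.array([[np.cos(a),np.sin(a)],[-np.sin(a),np.cos(a)]])
    s=R2@(o['position'][:2]-p[:2]);f=R2@o['force'][:2];r=o['ee_rot']
    y=np.degrees(2*np.arctan2(r[1],r[0]))%180-90
    y=(y+90-90)  # tool-y angle
    print("t",round(o['clock'],2),"TCP shear mm",(s*1000).round(1),"z",(o['position'][2]*1000).round(1),"F shear",f.round(1),"Fz",o['force'][2].round(1),"tq",o['ft_torque'].round(2),"jaw yaw",y.round(2),"w",(o['width']*92).round(1))
if __name__=="__main__": st()
E
python3 st.py
```

```text
clock: 5.68
position: [0.6115, 0.1737, 0.2799]
ee_rot: [2.385, 2.045, 0.008]
force: [0.8, -0.9, -2.3]
width: 0.195
clock: 6.35
position: [0.6105, 0.1707, 0.1315]
ee_rot: [-2.388, -2.042, -0.001]
force: [0.6, -0.3, -1.1]
width: 0.194Traceback (most recent call last):
  File "st.py", line 9, in <module>
    if __name__=="__main__": st()
                             ~~^^
  File "st.py", line 8, in st
    print("t",round(o['clock'],2),"TCP shear mm",(s*1000).round(1),"z",(o['position'][2]*1000).round(1),"F shear",f.round(1),"Fz",o['force'][2].round(1),"tq",o['ft_torque'].round(2),"jaw yaw",y.round(2),"w",(o['width']*92).round(1))
                                                                                                                                                                                                               ^^^^^^^^^^^^^^^^^^^^^
AttributeError: 'float' object has no attribute 'round'
```

```bash
sed -i "s/(o\['width'\]\*92).round(1)/round(o['width']*92,1)/" st.py; python3 st.py
python3 - <<'E'
from h import *
im=arm.get_image("top");crop(im,130,135,290,245,5,"pics/t4.png")
im=arm.get_image("scene");crop(im,230,130,380,240,5,"pics/s4.png")
E
```

```text
t 6.35 TCP shear mm [-181.4  121.7] z 131.5 F shear [0.2 0.7] Fz -1.1 tq [ 0.01 -0.1  -0.06] jaw yaw -8.94 w 17.9
```

View pics/s4.png

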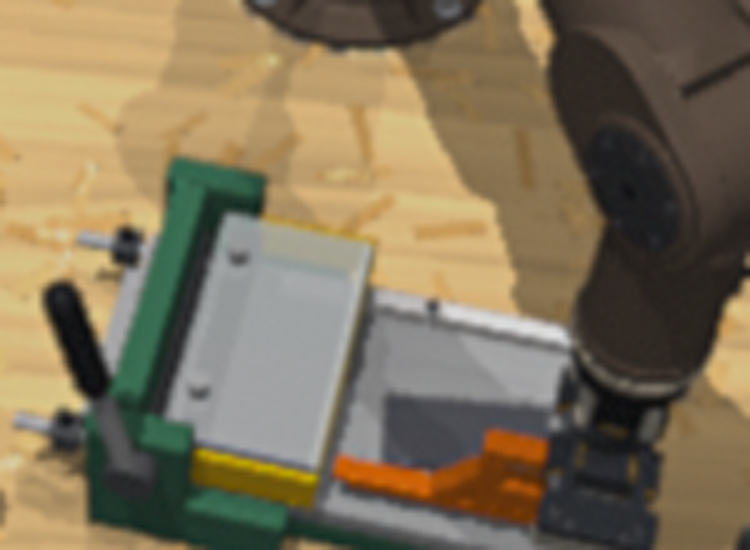

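View pics/t4.png

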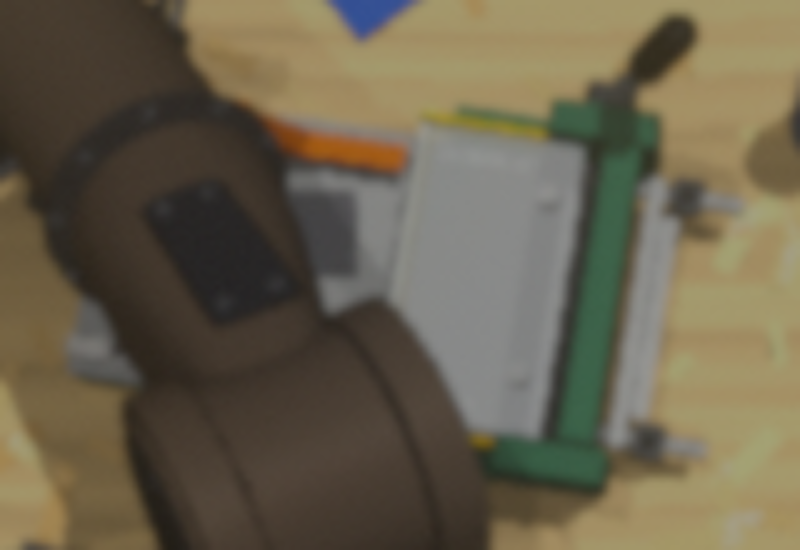

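```bash
python3 -m crank '[[0.1,0.003,0.02,-0.01,0.002],[0.1,0,0,-0.015,0],[0.1,0,0,-0.01,0],[0.1,0,0,-0.0075,0],[0.1,0,0,0,0],[0.1,0,0,0,0],[0.1,0,0,0,0],[0.1,0,0,0,0]]'; python3 st.py
python3 -m crank '[[0.1,0,0,-0.0025,0],[0.1,0,0,0,0],[0.1,0,0,-0.0025,0],[0.1,0,0,0,0],[0.1,0,0,0,0],[0.1,0,0,0,0],[0.1,0,0,0,0],[0.1,0,0,0,0]]'; python3 st.py
```

```text
clock: 7.12
position: [0.6113, 0.1778, 0.1139]
ee_rot: [2.386, 2.043, -0.0]
force: [-0.5, 0.5, 0.6]
width: 0.194
t 7.12 TCP shear mm [-188.5  121.5] z 113.9 F shear [-0.4 -0.5] Fz 0.6 tq [ 0.04 -0.14  0.05] jaw yaw -8.86 w 17.9
clock: 7.78
position: [0.6114, 0.178, 0.1135]
ee_rot: [2.386, 2.043, 0.0]
force: [-4.6, -2.3, 16.1]
width: 0.194
t 7.78 TCP shear mm [-188.7  121.5] z 113.5 F shear [ 3.  -4.2] Fz 16.1 tq [-0.84  1.08 -0.03] jaw yaw -8.86 w 17.8
```

Sole contact is at TCP z ≈113.7 mm, as expected for the bed. I'll lift about 1 mm clear and sweep towards the fence.

```bash
python3 -m crank '[[0.1,0,0,0.0075,0],[0.1,-0.01,0.0015,0,0],[0.1,-0.016,0.0025,0,0],[0.1,-0.018,0.0028,0,0],[0.1,-0.018,0.0028,0,0],[0.1,-0.018,0.0028,0,0],[0.1,-0.018,0.0028,0,0],[0.1,-0.014,0.0022,0,0]]'; python3 st.py
python3 -m crank '[[0.1,-0.014,0.0022,0,0],[0.1,-0.014,0.0022,0,0],[0.1,-0.012,0.0019,0,0],[0.1,-0.012,0.0019,0,0],[0.1,-0.01,0.0015,0,0],[0.1,-0.008,0.0012,0,0],[0.1,0,0,0,0],[0.1,0,0,0,0]]'; python3 st.py
```

```text
clock: 8.45
position: [0.5654, 0.1854, 0.1149]
ee_rot: [-2.385, -2.044, 0.0]
force: [1.4, -0.3, -1.9]
width: 0.194
t 8.45 TCP shear mm [-189.    74.9] z 114.9 F shear [0.1 1.4] Fz -1.9 tq [ 0.08 -0.4   0.09] jaw yaw -8.81 w 17.9
clock: 9.12
position: [0.5382, 0.1895, 0.1149]
ee_rot: [-2.386, -2.044, 0.001]
force: [0.3, -0.2, -1.9]
width: 0.197
t 9.12 TCP shear mm [-188.9   47.5] z 114.9 F shear [0.1 0.4] Fz -1.9 tq [-0.01 -0.08 -0.  ] jaw yaw -8.84 w 18.1
```

```bash
python3 -m crank '[[0.1,-0.005,0.0008,0,0],[0.1,-0.005,0.0008,0,0],[0.1,-0.0035,0.0005,0,0],[0.1,-0.0025,0.0004,0,0],[0.1,0,0,0,0],[0.1,0,0,0,0],[0.1,0,0,0,0],[0.1,0,0,0,0]]'; python3 st.py
python3 -m crank '[[0.1,-0.0025,0.0004,0,0],[0.1,0,0,0,0],[0.1,0,0,0,0],[0.1,0,0,0,0],[0.1,0,0,0,0],[0.1,0,0,0,0],[0.1,0,0,0,0],[0.1,0,0,0,0]]'; python3 st.py
```

```text
clock: 9.78
position: [0.532, 0.1905, 0.1149]
ee_rot: [-2.386, -2.044, 0.0]
force: [0.1, -0.3, -1.9]
width: 0.193
t 9.78 TCP shear mm [-189.    41.1] z 114.9 F shear [0.3 0.1] Fz -1.9 tq [ 0.01 -0.18  0.02] jaw yaw -8.84 w 17.7
clock: 10.45
position: [0.5311, 0.1906, 0.1149]
ee_rot: [2.386, 2.044, 0.0]
force: [0.6, -0.6, -1.8]
width: 0.191
t 10.45 TCP shear mm [-189.    40.2] z 114.9 F shear [0.5 0.6] Fz -1.8 tq [ 0.06 -0.3   0.11] jaw yaw -8.84 w 17.6
```

```bash
python3 - <<'E'
from h import *
c=arm.get_calibration("wrist");im=arm.get_image("wrist");cv2.imwrite("pics/w5.png",im[:,:,::-1])
np.savez("w5.npz",K=c["intrinsics"],T=c["extrinsics"])
im=arm.get_image("scene");crop(im,230,130,380,240,5,"pics/s5.png")
E
```

```text
(no output)
```

View pics/s5.png

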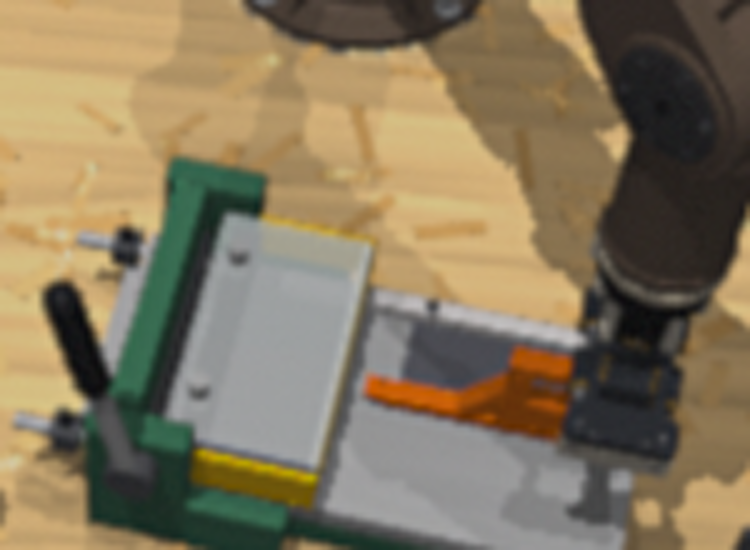

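View pics/w5.png

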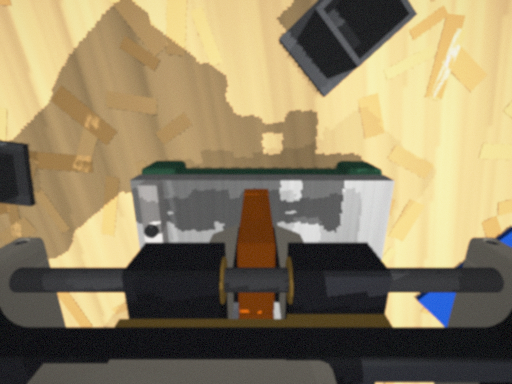

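```bash
python3 -m crank '[[0.1,-0.0025,0.0004,0,0],[0.1,0,0,0,0],[0.1,0,0,0,0],[0.1,-0.00125,0.0002,0,0],[0.1,0,0,0,0],[0.1,0,0,0,0],[0.1,0,0,0,0],[0.1,0,0,0,0]]'; python3 st.py
python3 -m crank '[[0.1,-0.00125,0.0002,0,0],[0.1,0,0,0,0],[0.1,0,0,0,0],[0.1,0,0,0,0],[0.1,-0.00125,0.0002,0,0],[0.1,0,0,0,0],[0.1,0,0,0,0],[0.1,0,0,0,0]]'; python3 st.py
```

```text
clock: 11.22
position: [0.5295, 0.1909, 0.1149]
ee_rot: [-2.386, -2.044, 0.0]
force: [0.5, -0.9, -1.2]
width: 0.193
t 11.22 TCP shear mm [-189.    38.7] z 114.9 F shear [0.8 0.6] Fz -1.2 tq [ 0.03 -0.37  0.13] jaw yaw -8.83 w 17.7
clock: 11.88
position: [0.5292, 0.1909, 0.1151]
ee_rot: [2.386, 2.043, 0.001]
force: [6.1, -0.8, -1.7]
width: 0.194
t 11.88 TCP shear mm [-189.    38.3] z 115.1 F shear [-0.1  6.1] Fz -1.7 tq [-0.18 -1.44  0.18] jaw yaw -8.85 w 17.8
```

Firm bearing on the fence: 6 N at TCP y 38.3 mm, against 39 expected. The moment puts the contact mostly at the blank's tail, so I'll turn the stick's nose slightly towards the fence to even it out.

```bash
python3 -m crank '[[0.1,0.0012,-0.0002,0,-0.008],[0.1,0,0,0,0],[0.1,0,0,0,-0.008],[0.1,0,0,0,0],[0.1,0,0,0,0],[0.1,0,0,0,0],[0.1,0,0,0,0],[0.1,0,0,0,0]]'; python3 st.py
```

```text
clock: 12.55
position: [0.5295, 0.1906, 0.115]
ee_rot: [2.402, 2.024, 0.001]
force: [5.1, -1.8, -2.8]
width: 0.193
t 12.55 TCP shear mm [-188.7   38.7] z 115.0 F shear [1.  5.4] Fz -2.8 tq [-0.45 -1.66  0.88] jaw yaw -9.75 w 17.8
```

```bash
python3 -m crank '[[0.1,0,0,0,0.003],[0.1,0,0,0,0],[0.1,0,0,0,0.003],[0.1,-0.0012,0.0002,0,0],[0.1,0,0,0,0],[0.1,0,0,0,0],[0.1,0,0,0,0],[0.1,0,0,0,0]]'; python3 st.py
```

```text
clock: 13.22
position: [0.5293, 0.1907, 0.115]
ee_rot: [2.396, 2.031, 0.001]
force: [7.4, -1.8, -3.5]
width: 0.193
t 13.22 TCP shear mm [-188.8   38.4] z 115.0 F shear [0.6 7.5] Fz -3.5 tq [-0.43 -1.72  0.65] jaw yaw -9.42 w 17.8
```

Pressure is now central (moment arm ≈80 mm, so x ≈ -109): the blank is flush on the fence. I'll back off, lift over and get behind the trailing edge.

```bash
python3 -m crank '[[0.1,0.015,-0.0025,0,0],[0.1,0.022,-0.0035,0.02,0],[0.1,0,0,0.08,0],[0.1,-0.01,0.07,0.02,0],[0.1,-0.015,0.09,0,0],[0.1,-0.017,0.09,0,0],[0.1,-0.017,0.09,0,0],[0.1,-0.017,0.079,0,0]]'; python3 -m crank '[[0.1,0,0,0,0],[0.1,0,0,0,0],[0.1,0,0,0,0],[0.1,0,0,0,0],[0.1,0,0,0,0],[0.1,0,0,0,0],[0.1,0,0,0,0],[0.1,0,0,0,0]]';python3 st.py
python3 - <<'E'
from h import *
im=arm.get_image("top");crop(im,130,135,290,245,5,"pics/t6.png");cv2.imwrite("pics/top6.png",im[:,:,::-1])
im=arm.get_image("scene");crop(im,230,130,390,240,5,"pics/s6.png");cv2.imwrite("pics/scene6.png",im[:,:,::-1])
E
```

```text
clock: 13.88
position: [0.5111, 0.3586, 0.1627]
ee_rot: [-2.395, -2.031, 0.003]
force: [0.2, -0.4, -0.8]
width: 0.193
clock: 14.55
position: [0.5132, 0.3557, 0.163]
ee_rot: [2.398, 2.03, -0.0]
force: [-1.1, 0.1, -1.2]
width: 0.197
t 14.55 TCP shear mm [-349.3   -2.6] z 163.0 F shear [ 0.1 -1.1] Fz -1.2 tq [ 0.06 -0.06  0.04] jaw yaw -9.49 w 18.1
```

View pics/t6.png

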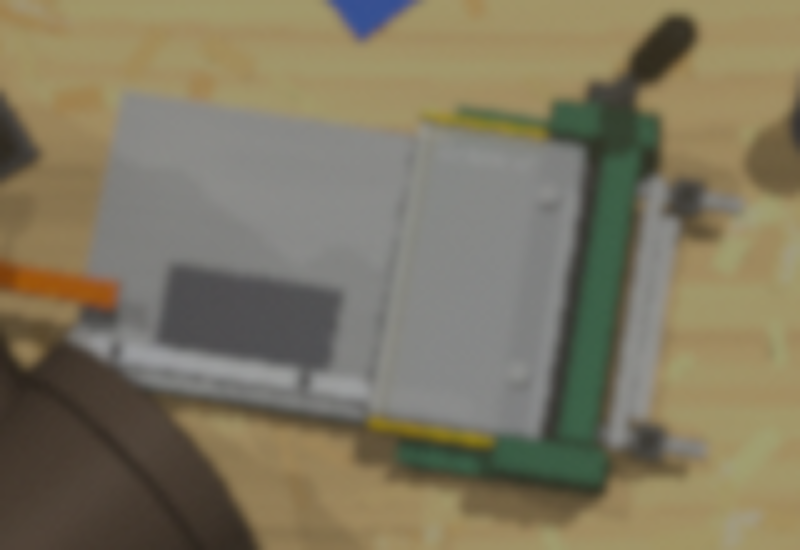

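View pics/s6.png

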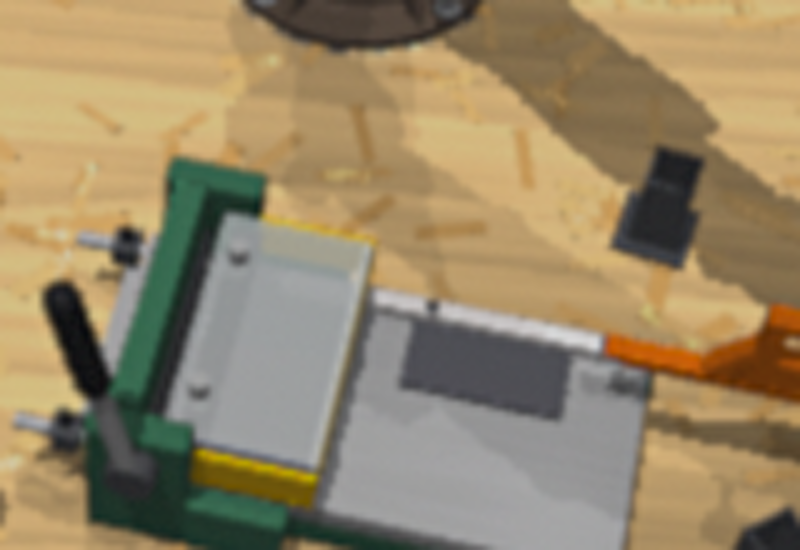

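```bash
python3 - <<'E'
from st import *
def sh(w):
    a=p[2];d=w[:2]-p[:2];return (1000*np.array([np.cos(a)*d[0]+np.sin(a)*d[1],-np.sin(a)*d[0]+np.cos(a)*d[1]])).round(1)
T=lambda u,v,z: sh(ray("top",130+u/5,135+v/5,z))
S=lambda u,v,z: sh(ray("scene",230+u/5,130+v/5,z))
print("top blank",[T(u,v,.061) for u,v in[(172,264),(343,290),(330,367),(160,344)]])
print("scene blank",[S(u,v,.061) for u,v in[(414,322),(570,352),(562,418),(401,386)]])
print("lip",T(118,284,.115),T(118,307,.115),"S",S(607,346,.117))
E
```

```text
top blank [array([-154.9,   28.6]), array([-36. ,  28.8]), array([-35.5, -24.7]), array([-152.7,  -27. ])]
scene blank [array([-43.1, -23.2]), array([-159.4,  -25.7]), array([-161.8,   32.7]), array([-44.1,  34.9])]
lip [-175.3    2.9] [-172.3  -12.1] S [-180.1    1.9]
```

Both cameras put the blank square on the fence: x -157 to -38, y -27 to +30. The lip tip reads -176, as predicted. Going down behind it.

```bash
python3 -m crank '[[0.1,0,0,-0.03,0],[0.1,0,0,-0.04,0],[0.1,0,0,-0.03,0],[0.1,0,0,-0.015,0],[0.1,0,0,-0.005,0],[0.1,0,0,0,0],[0.1,0,0,0,0],[0.1,0,0,0,0]]'; python3 st.py
python3 -m crank '[[0.1,-0.002,-0.012,0,0],[0.1,-0.004,-0.0185,0,0],[0.1,-0.003,-0.0185,0,0],[0.1,-0.002,-0.0125,0,0],[0.1,-0.001,-0.0075,0,0],[0.1,-0.001,-0.005,0,0],[0.1,-0.001,-0.005,0,0],[0.1,-0.001,-0.005,0,0]]'; python3 st.py
```

```text
clock: 15.32
position: [0.5133, 0.3568, 0.1155]
ee_rot: [-2.396, -2.031, -0.002]
force: [0.0, 0.5, -1.7]
width: 0.194
t 15.32 TCP shear mm [-350.4   -2.8] z 115.5 F shear [-0.5 -0.1] Fz -1.7 tq [ 0.06 -0.12 -0.01] jaw yaw -9.43 w 17.8
clock: 15.98
position: [0.5072, 0.3233, 0.1153]
ee_rot: [-2.396, -2.031, -0.003]
force: [1.4, 3.3, -0.4]
width: 0.192
t 15.98 TCP shear mm [-316.4   -3.7] z 115.3 F shear [-3.5  0.8] Fz -0.4 tq [ 0.55 -0.35  0.14] jaw yaw -9.41 w 17.7
```

```bash
python3 -m crank '[[0.1,-0.002,-0.01,0,0],[0.1,-0.002,-0.0125,0,0],[0.1,-0.002,-0.015,0,0],[0.1,-0.0025,-0.015,0,0],[0.1,-0.0025,-0.015,0,0],[0.1,-0.0025,-0.015,0,0],[0.1,-0.0025,-0.015,0,0],[0.1,-0.002,-0.0125,0,0]]'; python3 st.py
python3 - <<'E'
from h import *
im=arm.get_image("top");crop(im,130,135,290,245,5,"pics/t7.png")
im=arm.get_image("scene");crop(im,230,130,390,240,5,"pics/s7.png")
E
```

```text
clock: 16.65
position: [0.4998, 0.2777, 0.1149]
ee_rot: [2.397, 2.031, -0.0]
force: [1.2, 2.2, 0.0]
width: 0.198
t 16.65 TCP shear mm [-270.3   -4. ] z 114.9 F shear [-2.3  0.9] Fz 0.0 tq [ 0.65 -0.57  0.26] jaw yaw -9.46 w 18.2
```

View pics/s7.png

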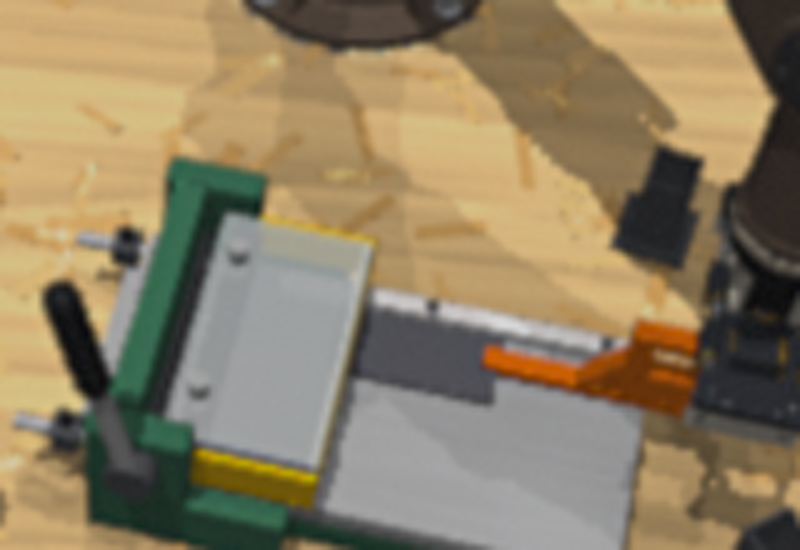

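View pics/t7.png

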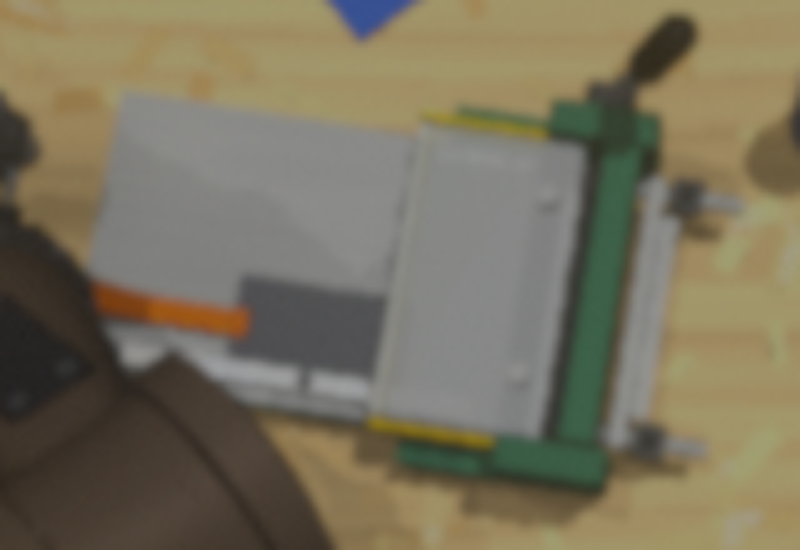

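```bash
python3 -m crank '[[0.1,-0.002,-0.0125,0,0],[0.1,-0.0025,-0.016,0,0],[0.1,-0.0025,-0.016,0,0],[0.1,-0.0025,-0.016,0,0],[0.1,-0.0025,-0.016,0,0],[0.1,-0.0025,-0.016,0,0],[0.1,-0.0025,-0.016,0,0],[0.1,-0.0025,-0.015,0,0]]'; python3 st.py
python3 -m crank '[[0.1,-0.002,-0.0125,0,0],[0.1,-0.0025,-0.016,0,0],[0.1,-0.0025,-0.016,0,0],[0.1,-0.0025,-0.016,0,0],[0.1,-0.0025,-0.016,0,0],[0.1,-0.0025,-0.016,0,0],[0.1,-0.002,-0.0125,0,0],[0.1,-0.0012,-0.0075,0,0]]'; python3 st.py
```

```text
clock: 17.42
position: [0.4918, 0.2282, 0.1148]
ee_rot: [2.397, 2.031, -0.001]
force: [-0.1, 1.6, -2.1]
width: 0.191
t 17.42 TCP shear mm [-220.1   -4.3] z 114.8 F shear [-1.5 -0.3] Fz -2.1 tq [ 0.47 -0.16 -0.02] jaw yaw -9.46 w 17.6
clock: 18.08
position: [0.4848, 0.1833, 0.1149]
ee_rot: [2.397, 2.03, -0.0]
force: [0.6, 1.7, -0.6]
width: 0.194
t 18.08 TCP shear mm [-174.6   -4.4] z 114.9 F shear [-1.8  0.4] Fz -0.6 tq [ 0.39 -0.14 -0.  ] jaw yaw -9.47 w 17.9
```

```bash
python3 -m crank '[[0.1,-0.0012,-0.0075,0,0],[0.1,-0.0016,-0.01,0,0],[0.1,-0.0016,-0.01,0,0],[0.1,-0.0016,-0.01,0,0],[0.1,-0.0016,-0.01,0,0],[0.1,-0.0012,-0.0075,0,0],[0.1,-0.0008,-0.005,0,0],[0.1,0,0,0,0]]'; python3 st.py
python3 -m crank '[[0.1,-0.00012,-0.00075,0,0],[0.1,-0.00012,-0.00075,0,0],[0.1,-0.00012,-0.00075,0,0],[0.1,-0.00012,-0.00075,0,0],[0.1,-0.00012,-0.00075,0,0],[0.1,-0.00012,-0.00075,0,0],[0.1,-0.00012,-0.00075,0,0],[0.1,-0.00012,-0.00075,0,0]]'; python3 st.py
```

```text
clock: 18.75
position: [0.481, 0.1595, 0.1148]
ee_rot: [2.397, 2.03, -0.001]
force: [-0.1, -0.5, -0.9]
width: 0.194
t 18.75 TCP shear mm [-150.5   -4.5] z 114.8 F shear [ 0.5 -0. ] Fz -0.9 tq [ 0.06 -0.08 -0.02] jaw yaw -9.47 w 17.9
clock: 19.42
position: [0.4808, 0.158, 0.115]
ee_rot: [2.396, 2.031, 0.001]
force: [0.5, 1.9, -1.2]
width: 0.193
t 19.42 TCP shear mm [-149.    -4.5] z 115.0 F shear [-1.9  0.2] Fz -1.2 tq [ 0.44 -0.16 -0.  ] jaw yaw -9.43 w 17.8
```

```bash
python3 -m crank '[[0.1,-0.00012,-0.00075,0,0],[0.1,-0.00012,-0.00075,0,0],[0.1,-0.00012,-0.00075,0,0],[0.1,-0.00012,-0.00075,0,0],[0.1,-0.00012,-0.00075,0,0],[0.1,-0.00012,-0.00075,0,0],[0.1,-0.00012,-0.00075,0,0],[0.1,-0.00012,-0.00075,0,0]]'; python3 st.py
```

```text
clock: 20.08
position: [0.4803, 0.1554, 0.1149]
ee_rot: [2.397, 2.031, 0.0]
force: [-0.2, 1.5, -0.9]
width: 0.196
t 20.08 TCP shear mm [-146.4   -4.6] z 114.9 F shear [-1.5 -0.5] Fz -0.9 tq [ 0.51 -0.18  0.05] jaw yaw -9.44 w 18.0
```

```bash
python3 -m crank '[[0.1,-0.00012,-0.00075,0,0],[0.1,-0.00012,-0.00075,0,0],[0.1,-0.00012,-0.00075,0,0],[0.1,-0.00012,-0.00075,0,0],[0.1,-0.00012,-0.00075,0,0],[0.1,-0.00012,-0.00075,0,0],[0.1,-0.00012,-0.00075,0,0],[0.1,-0.00012,-0.00075,0,0]]'; python3 st.py
```

```text
clock: 20.75
position: [0.4799, 0.153, 0.1149]
ee_rot: [2.397, 2.031, 0.0]
force: [-0.3, 2.2, -0.9]
width: 0.196
t 20.75 TCP shear mm [-143.9   -4.6] z 114.9 F shear [-2.1 -0.7] Fz -0.9 tq [ 0.46 -0.15 -0.  ] jaw yaw -9.44 w 18.0
```

```bash
python3 -m crank '[[0.1,-0.00012,-0.00075,0,0],[0.1,-0.00012,-0.00075,0,0],[0.1,-0.00012,-0.00075,0,0],[0.1,-0.00012,-0.00075,0,0],[0.1,-0.00012,-0.00075,0,0],[0.1,-0.00012,-0.00075,0,0],[0.1,-0.00012,-0.00075,0,0],[0.1,-0.00012,-0.00075,0,0]]'; python3 st.py
```

```text
clock: 21.42
position: [0.4795, 0.1506, 0.1149]
ee_rot: [2.397, 2.031, 0.0]
force: [0.3, 1.9, -1.7]
width: 0.194
t 21.42 TCP shear mm [-141.5   -4.6] z 114.9 F shear [-1.9  0. ] Fz -1.7 tq [ 0.45 -0.11 -0.01] jaw yaw -9.44 w 17.9
```

```bash
python3 -m crank '[[0.1,-0.00012,-0.00075,0,0],[0.1,-0.00012,-0.00075,0,0],[0.1,-0.00012,-0.00075,0,0],[0.1,-0.00012,-0.00075,0,0],[0.1,-0.00012,-0.00075,0,0],[0.1,-0.00012,-0.00075,0,0],[0.1,-0.00012,-0.00075,0,0],[0.1,-0.00012,-0.00075,0,0]]'; python3 st.py
```

```text
clock: 22.08
position: [0.4791, 0.1482, 0.1149]
ee_rot: [2.397, 2.031, 0.0]
force: [1.0, 1.8, -1.3]
width: 0.194
t 22.08 TCP shear mm [-139.1   -4.6] z 114.9 F shear [-1.9  0.7] Fz -1.3 tq [ 0.45 -0.18  0.03] jaw yaw -9.44 w 17.8
```

```bash
python3 -m crank '[[0.1,-0.00012,-0.00075,0,0],[0.1,-0.00012,-0.00075,0,0],[0.1,-0.00012,-0.00075,0,0],[0.1,-0.00012,-0.00075,0,0],[0.1,-0.00012,-0.00075,0,0],[0.1,-0.00012,-0.00075,0,0],[0.1,-0.00012,-0.00075,0,0],[0.1,-0.00012,-0.00075,0,0]]'; python3 st.py
```

```text
clock: 22.75
position: [0.4788, 0.1458, 0.1149]
ee_rot: [2.397, 2.031, 0.0]
force: [-0.2, 2.4, -0.2]
width: 0.196
t 22.75 TCP shear mm [-136.7   -4.6] z 114.9 F shear [-2.4 -0.6] Fz -0.2 tq [ 0.38 -0.17 -0.05] jaw yaw -9.44 w 18.0
```

```bash
python3 -m crank '[[0.1,-0.00012,-0.00075,0,0],[0.1,-0.00012,-0.00075,0,0],[0.1,-0.00012,-0.00075,0,0],[0.1,-0.00012,-0.00075,0,0],[0.1,-0.00012,-0.00075,0,0],[0.1,-0.00012,-0.00075,0,0],[0.1,-0.00012,-0.00075,0,0],[0.1,-0.00012,-0.00075,0,0]]'; python3 st.py
```

```text
clock: 23.42
position: [0.4784, 0.1434, 0.1149]
ee_rot: [2.397, 2.031, 0.0]
force: [0.7, 1.8, 0.2]
width: 0.193
t 23.42 TCP shear mm [-134.2   -4.6] z 114.9 F shear [-1.9  0.4] Fz 0.2 tq [ 0.41 -0.12  0.05] jaw yaw -9.44 w 17.7
```

```bash
python3 -m crank '[[0.1,-0.00012,-0.00075,0,0],[0.1,-0.00012,-0.00075,0,0],[0.1,-0.00012,-0.00075,0,0],[0.1,-0.00012,-0.00075,0,0],[0.1,-0.00012,-0.00075,0,0],[0.1,-0.00012,-0.00075,0,0],[0.1,-0.00012,-0.00075,0,0],[0.1,-0.00012,-0.00075,0,0]]'; python3 st.py
```

```text
clock: 24.08
position: [0.478, 0.141, 0.1149]
ee_rot: [2.397, 2.031, 0.0]
force: [-0.4, 1.1, -1.1]
width: 0.194
t 24.08 TCP shear mm [-131.8   -4.7] z 114.9 F shear [-1.  -0.5] Fz -1.1 tq [ 0.44 -0.14  0.01] jaw yaw -9.44 w 17.8
```

```bash
python3 -m crank '[[0.1,-0.00012,-0.00075,0,0],[0.1,-0.00012,-0.00075,0,0],[0.1,-0.00012,-0.00075,0,0],[0.1,-0.00012,-0.00075,0,0],[0.1,-0.00012,-0.00075,0,0],[0.1,-0.00012,-0.00075,0,0],[0.1,-0.00012,-0.00075,0,0],[0.1,-0.00012,-0.00075,0,0]]'; python3 st.py
```

```text
clock: 24.75
position: [0.4776, 0.1386, 0.1149]
ee_rot: [2.397, 2.031, -0.0]
force: [0.9, 1.8, -0.2]
width: 0.195
t 24.75 TCP shear mm [-129.3   -4.7] z 114.9 F shear [-1.9  0.6] Fz -0.2 tq [ 0.39 -0.09  0.02] jaw yaw -9.44 w 17.9
```

```bash
python3 -m crank '[[0.1,-0.00012,-0.00075,0,0],[0.1,-0.00012,-0.00075,0,0],[0.1,-0.00012,-0.00075,0,0],[0.1,-0.00012,-0.00075,0,0],[0.1,-0.00012,-0.00075,0,0],[0.1,-0.00012,-0.00075,0,0],[0.1,-0.00012,-0.00075,0,0],[0.1,-0.00012,-0.00075,0,0]]'; python3 st.py
```

```text
clock: 25.42
position: [0.4772, 0.1362, 0.1149]
ee_rot: [2.397, 2.031, 0.0]
force: [0.8, 2.1, -0.1]
width: 0.195
t 25.42 TCP shear mm [-127.    -4.7] z 114.9 F shear [-2.1  0.4] Fz -0.1 tq [ 0.44 -0.16 -0.02] jaw yaw -9.44 w 18.0
```

```bash
python3 -m crank '[[0.1,-0.00012,-0.00075,0,0],[0.1,-0.00012,-0.00075,0,0],[0.1,-0.00012,-0.00075,0,0],[0.1,-0.00012,-0.00075,0,0],[0.1,-0.00012,-0.00075,0,0],[0.1,-0.00012,-0.00075,0,0],[0.1,-0.00012,-0.00075,0,0],[0.1,-0.00012,-0.00075,0,0]]'; python3 st.py
```

```text
clock: 26.08
position: [0.4768, 0.1338, 0.1149]
ee_rot: [2.397, 2.031, -0.0]
force: [0.7, 2.2, -0.5]
width: 0.193
t 26.08 TCP shear mm [-124.5   -4.7] z 114.9 F shear [-2.3  0.4] Fz -0.5 tq [ 0.43 -0.18 -0.  ] jaw yaw -9.44 w 17.8
```

```bash
python3 -m crank '[[0.1,-0.00012,-0.00075,0,0],[0.1,-0.00012,-0.00075,0,0],[0.1,-0.00012,-0.00075,0,0],[0.1,-0.00012,-0.00075,0,0],[0.1,-0.00012,-0.00075,0,0],[0.1,-0.00012,-0.00075,0,0],[0.1,-0.00012,-0.00075,0,0],[0.1,-0.00012,-0.00075,0,0]]'; python3 st.py
```

```text
clock: 26.75
position: [0.4767, 0.1323, 0.1151]
ee_rot: [-2.396, -2.031, -0.002]
force: [-0.2, 5.4, 0.3]
width: 0.194
t 26.75 TCP shear mm [-123.    -4.6] z 115.1 F shear [-5.3 -1. ] Fz 0.3 tq [ 1.3 -0.1 -0.1] jaw yaw -9.41 w 17.9
```

Gauge felt: push force rose from 2 to over 5 N and the TCP stalled at x -123, putting the leading end at about 159 mm. Pressing gently a little more.

```bash
python3 -m crank '[[0.1,-0.00012,-0.00075,0,0],[0.1,-0.00012,-0.00075,0,0],[0.1,0,0,0,0],[0.1,0,0,0,0],[0.1,0,0,0,0],[0.1,0,0,0,0],[0.1,0,0,0,0],[0.1,0,0,0,0]]'; python3 st.py
```

```text
clock: 27.42
position: [0.4766, 0.1322, 0.1153]
ee_rot: [-2.395, -2.032, -0.003]
force: [0.6, 6.5, 0.7]
width: 0.194
t 27.42 TCP shear mm [-122.9   -4.6] z 115.3 F shear [-6.5 -0.4] Fz 0.7 tq [ 1.49 -0.07 -0.16] jaw yaw -9.4 w 17.8
```

```bash
python3 -m crank '[[0.1,-0.00012,-0.00075,0,0],[0.1,-0.00012,-0.00075,0,0],[0.1,-0.00012,-0.00075,0,0],[0.1,-0.00012,-0.00075,0,0],[0.1,0,0,0,0],[0.1,0,0,0,0],[0.1,0,0,0,0],[0.1,0,0,0,0]]'; python3 st.py
```

```text
clock: 28.08
position: [0.4767, 0.132, 0.1155]
ee_rot: [-2.395, -2.032, -0.006]
force: [0.7, 9.1, 0.6]
width: 0.194
t 28.08 TCP shear mm [-122.7   -4.5] z 115.5 F shear [-9.1 -0.7] Fz 0.6 tq [ 2.13  0.   -0.23] jaw yaw -9.37 w 17.8
```

```bash
python3 - <<'E'
from h import *
im=arm.get_image("top");crop(im,190,140,280,240,6,"pics/t8.png")
im=arm.get_image("scene");crop(im,240,155,350,250,7,"pics/s8.png")
E
```

```text
(no output)
```

View pics/t8.png

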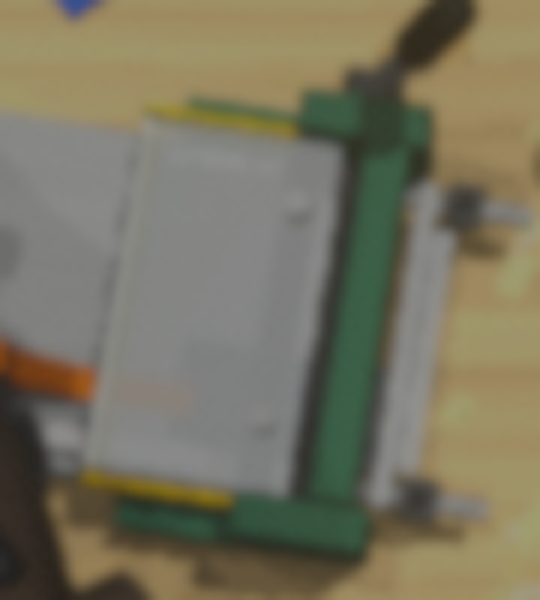

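View pics/s8.png

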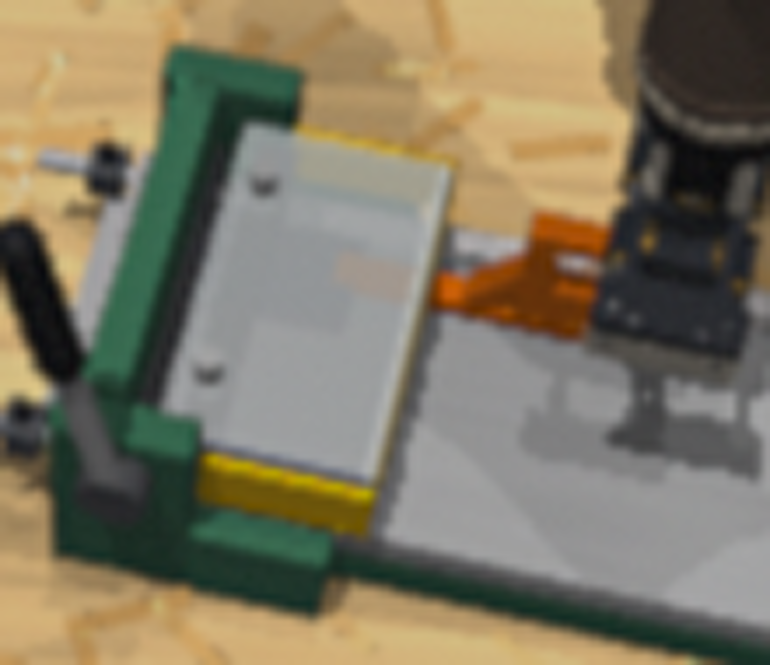

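```bash
python3 - <<'E'
from h import *
from st import *
def sh(w):
    a=p[2];d=w[:2]-p[:2];return (1000*np.array([np.cos(a)*d[0]+np.sin(a)*d[1],-np.sin(a)*d[0]+np.cos(a)*d[1]])).round(1)
acc={}
for n,b in(("top",(190,140,280,240)),("scene",(240,155,350,250))):
    ims=[arm.get_image(n).astype(float) for _ in range(3)]
    cur=np.mean(ims,0).mean(2);old=cv2.imread(f"pics/{n}0.png").astype(float).mean(2)
    d=(old-cur)[b[1]:b[3],b[0]:b[2]]
    d=np.clip(128+d*5,0,255).astype(np.uint8)
    cv2.imwrite(f"pics/d_{n}.png",cv2.resize(d,None,fx=6,fy=6,interpolation=cv2.INTER_CUBIC))
E
```

```text
(no output)
```

View pics/d_top.png

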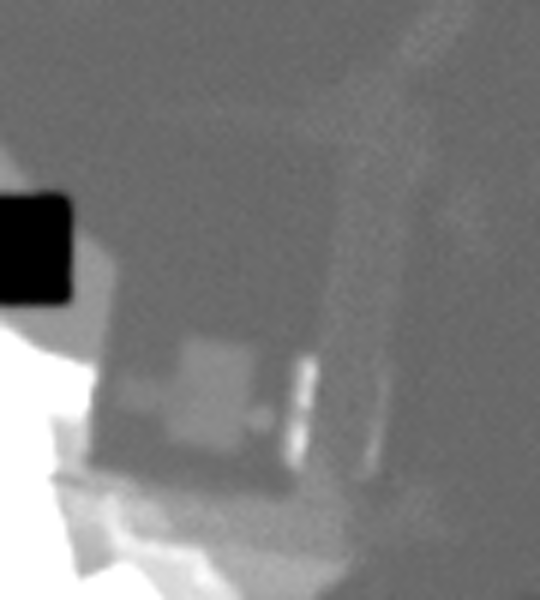

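View pics/d_scene.png

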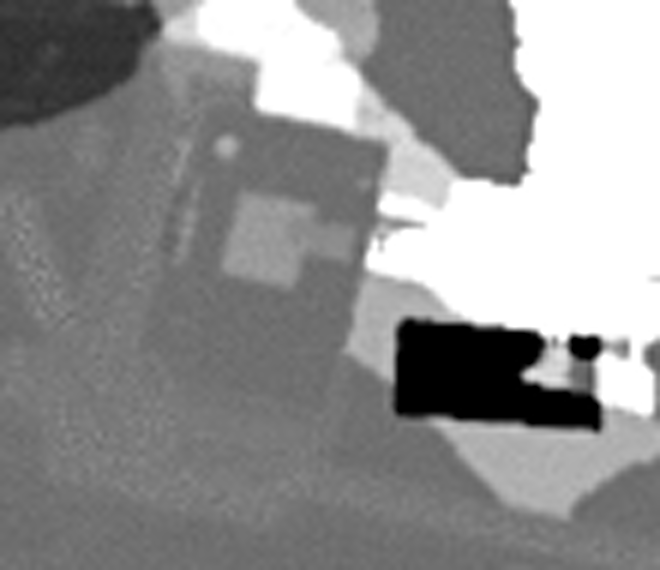

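```bash
python3 - <<'E'
from st import *
def sh(w):
    a=p[2];d=w[:2]-p[:2];return (1000*np.array([np.cos(a)*d[0]+np.sin(a)*d[1],-np.sin(a)*d[0]+np.cos(a)*d[1]])).round(1)
T=lambda u,v,z=.061: sh(ray("top",190+u/6,140+v/6,z))
S=lambda u,v,z=.061: sh(ray("scene",240+u/6,155+v/6,z))
for k in[(185,338),(165,440),(253,345),(310,355),(297,468),(389,363),(373,476),(115,265),(90,460)]:print("T",k,T(*k))
for k in[(240,190),(220,275),(317,205),(298,288),(195,180),(178,262)]:print("S",k,S(*k))
E
```

```text
T (185, 338) [41.  29.1]
T (165, 440) [ 39.6 -30.1]
T (253, 345) [79.9 31.1]
T (310, 355) [112.9  30.4]
T (297, 468) [115.9 -34.3]
T (389, 363) [158.   32.7]
T (373, 476) [159.  -32.2]
T (115, 265) [-5.5 64.5]
T (90, 460) [ -0.4 -47.8]
S (240, 190) [ 83. -27.]
S (220, 275) [80.7 38.6]
S (317, 205) [ 33.8 -27.8]
S (298, 288) [32.3 35.9]
S (195, 180) [112.2 -27.4]
S (178, 262) [107.9  35.7]
```

The difference images show the blank through the clear guard. Trailing edge is at x≈40, leading end ≈158–159, and y -30 to +30. It is square, and its offset in both cameras matches the earlier flush position. Withdrawing the stick straight back.

```bash
python3 -m crank '[[0.1,0.0005,0.003,0,0],[0.1,0.0012,0.0075,0,0],[0.1,0.003,0.02,0,0],[0.1,0.005,0.03,0,0],[0.1,0.006,0.036,0,0],[0.1,0.006,0.036,0,0],[0.1,0.006,0.036,0,0],[0.1,0.003,0.02,0,0]]'; python3 st.py
python3 -m crank '[[0.1,0,0,0.03,0],[0.1,0,0,0.07,0],[0.1,0,0,0.09,0],[0.1,0,0,0.09,0],[0.1,0,0.03,0.05,0],[0.1,0,0.03,0.02,0],[0.1,0,0,0,0],[0.1,0,0,0,0]]'; python3 st.py
python3 - <<'E'
from h import *
for n,b in(("top",(190,140,280,240)),("scene",(240,155,350,250))):
    ims=[arm.get_image(n).astype(float) for _ in range(3)]
    cv2.imwrite(f"pics/{n}9.png",ims[0][:,:,::-1])
    cur=np.mean(ims,0).mean(2);old=cv2.imread(f"pics/{n}0.png").astype(float).mean(2)
    d=(old-cur)[b[1]:b[3],b[0]:b[2]]
    d=np.clip(128+d*5,0,255).astype(np.uint8)
    cv2.imwrite(f"pics/e_{n}.png",cv2.resize(d,None,fx=6,fy=6,interpolation=cv2.INTER_CUBIC))
E
```

```text
clock: 29.15
position: [0.4885, 0.2076, 0.1149]
ee_rot: [-2.395, -2.033, -0.001]
force: [-0.6, 0.3, -1.0]
width: 0.193
t 29.15 TCP shear mm [-199.3   -4.5] z 114.9 F shear [-0.2 -0.6] Fz -1.0 tq [ 0.06 -0.11 -0.06] jaw yaw -9.34 w 17.8
clock: 29.82
position: [0.4879, 0.2291, 0.2544]
ee_rot: [2.395, 2.033, -0.001]
force: [-0.2, -0.7, -1.9]
width: 0.195
t 29.82 TCP shear mm [-220.4   -8.3] z 254.4 F shear [ 0.7 -0.1] Fz -1.9 tq [ 0.02 -0.07 -0.05] jaw yaw -9.37 w 18.0[ WARN:0@5.836] global loadsave.cpp:1063 imwrite_ Unsupported depth image for selected encoder is fallbacked to CV_8U.
```

View pics/e_top.png

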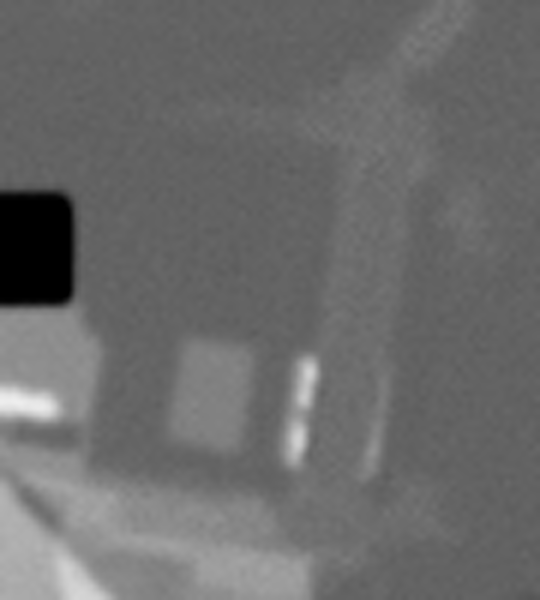

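View pics/e_scene.png

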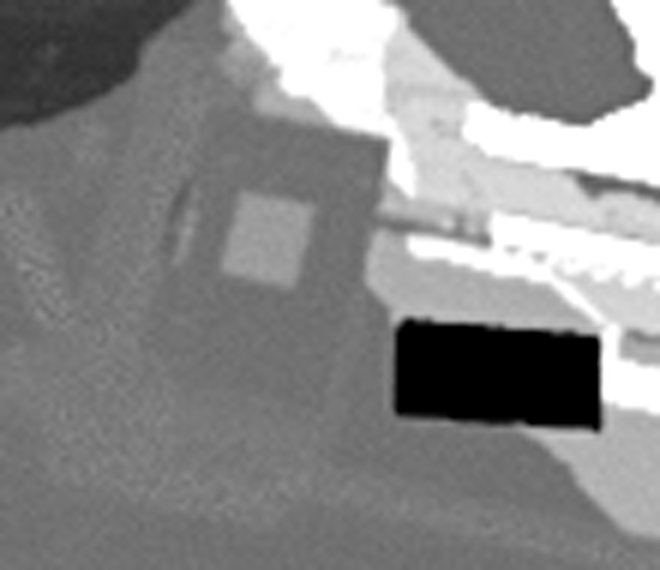

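View pics/scene9.png

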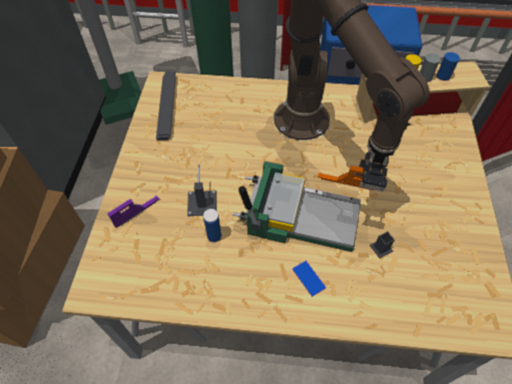

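View pics/top9.png

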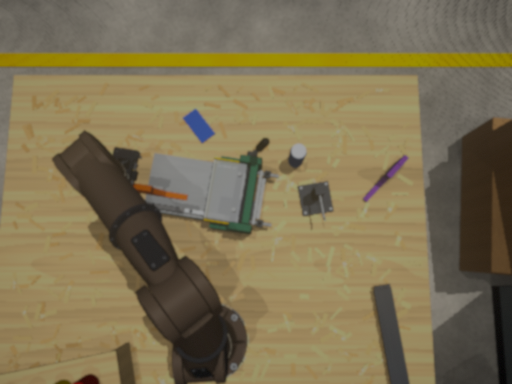

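Unchanged after withdrawing: the blank is at the same pixels, and the can, stubs, blue plate and purple stick look untouched. I'll set the stick down on the open bench behind the infeed side, at about (0.45, 0.48), between the stubs.

```bash
python3 -m crank '[[0.1,-0.006,0.04,0,0],[0.1,-0.014,0.09,0,0],[0.1,-0.015,0.095,0,0],[0.1,-0.015,0.095,0,0],[0.1,-0.015,0.095,0,0],[0.1,-0.015,0.095,0,0],[0.1,-0.012,0.08,-0.01,0],[0.1,-0.003,0.038,-0.04,0]]'; python3 st.py
python3 -m crank '[[0.1,0,0,-0.07,0],[0.1,0,0,-0.09,0],[0.1,0,0,-0.09,0],[0.1,0,0,-0.085,0],[0.1,0,0,-0.06,0],[0.1,0,0,-0.03,0],[0.1,0,0,0,0],[0.1,0,0,0,0]]'; python3 st.py; python3 -c "
from h import *
print(arm.observe()['position'])"
```

```text
clock: 30.78
position: [0.4481, 0.486, 0.2363]
ee_rot: [-2.389, -2.034, -0.006]
force: [-0.5, -0.1, -0.9]
width: 0.196
t 30.78 TCP shear mm [-468.2  -86.9] z 236.3 F shear [ 0.2 -0.5] Fz -0.9 tq [ 0.04 -0.12  0.01] jaw yaw -9.19 w 18.1
clock: 31.45
position: [0.4505, 0.4804, 0.0651]
ee_rot: [-2.397, -2.031, 0.001]
force: [-0.1, -0.8, -0.1]
width: 0.192
t 31.45 TCP shear mm [-463.   -83.7] z 65.1 F shear [0.8 0. ] Fz -0.1 tq [ 0.05 -0.09 -0.01] jaw yaw -9.44 w 17.7
[0.4505142  0.48035695 0.0650693 ]
```

Next down to the expected contact at z ≈58.7 mm.

```bash
python3 -m crank '[[0.1,0,0,-0.0075,0],[0.1,0,0,-0.005,0],[0.1,0,0,-0.0025,0],[0.1,0,0,-0.0015,0],[0.1,0,0,0,0],[0.1,0,0,0,0],[0.1,0,0,0,0],[0.1,0,0,0,0]]'; python3 st.py
```

```text
clock: 32.12
position: [0.4507, 0.4806, 0.0588]
ee_rot: [-2.397, -2.031, -0.002]
force: [0.3, 1.7, 2.4]
width: 0.196
t 32.12 TCP shear mm [-463.2  -83.6] z 58.8 F shear [-1.7  0.1] Fz 2.4 tq [-0.21 -0.17  0.02] jaw yaw -9.43 w 18.0
```

```bash
python3 -m crank '[[0.25,0,0,0,0],[0.3,0,0,0,0],[0.4,0,0,0,0],[0.5,0,0,0,0],[0.6,0,0,0,0],[0.6,0,0,0,0],[0.6,0,0,0,0],[0.6,0,0,0,0]]' 20; python3 st.py
```

```text
clock: 32.78
position: [0.4504, 0.4802, 0.0583]
ee_rot: [-2.397, -2.031, 0.0]
force: [-0.0, -0.6, 0.7]
width: 0.596
t 32.78 TCP shear mm [-462.8  -83.8] z 58.3 F shear [0.6 0.1] Fz 0.7 tq [-0.   -0.06 -0.03] jaw yaw -9.44 w 54.8
```

```bash
python3 -m crank '[[0.6,0,0,0.02,0],[0.6,0,0,0.04,0],[0.6,0,0,0.08,0],[0.6,0,0,0.09,0],[0.6,0,0,0.09,0],[0.6,0,0.03,0.09,0],[0.6,0,0.03,0.06,0],[0.6,0,0,0.02,0]]'; python3 -m crank '[[0.6,0,0,0,0],[0.6,0,0,0,0],[0.6,0,0,0,0],[0.6,0,0,0,0],[0.6,0,0,0,0],[0.6,0,0,0,0],[0.6,0,0,0,0],[0.6,0,0,0,0]]'; python3 st.py
python3 - <<'E'
from h import *
for n,b in(("top",(190,140,280,240)),("scene",(240,155,350,250))):
    ims=[arm.get_image(n) for _ in range(3)]
    cv2.imwrite(f"pics/{n}10.png",ims[0][:,:,::-1])
    cur=np.mean(ims,0).mean(2);old=cv2.imread(f"pics/{n}0.png").astype(float).mean(2)
    d=(old-cur)[b[1]:b[3],b[0]:b[2]]
    d=np.clip(128+d*5,0,255).astype(np.uint8)
    cv2.imwrite(f"pics/f_{n}.png",cv2.resize(d,None,fx=6,fy=6,interpolation=cv2.INTER_CUBIC))
cv2.imwrite("pics/w10.png",arm.get_image("wrist")[:,:,::-1])
E
```

```text
clock: 33.45
position: [0.45, 0.508, 0.2602]
ee_rot: [-2.392, -2.031, -0.012]
force: [-0.7, 0.1, 0.1]
width: 0.605
clock: 34.12
position: [0.4504, 0.5041, 0.254]
ee_rot: [2.397, 2.031, -0.001]
force: [0.1, 0.3, -0.0]
width: 0.601
t 34.12 TCP shear mm [-486.4  -87.4] z 254.0 F shear [-0.3  0. ] Fz -0.0 tq [ 0.03 -0.09 -0.04] jaw yaw -9.44 w 55.3
```

View pics/f_top.png

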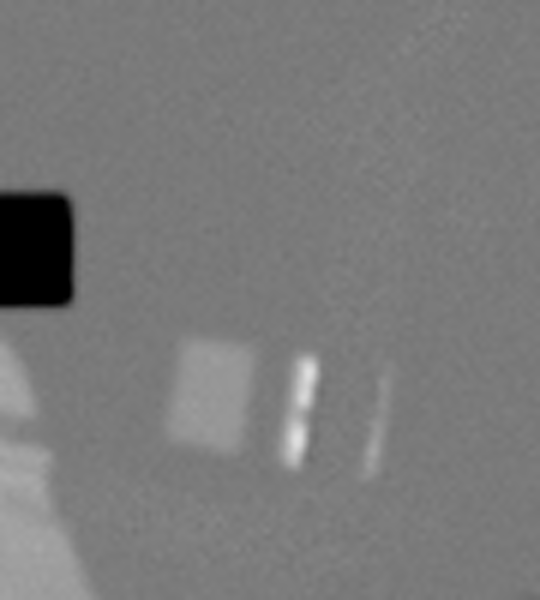

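View pics/scene10.png

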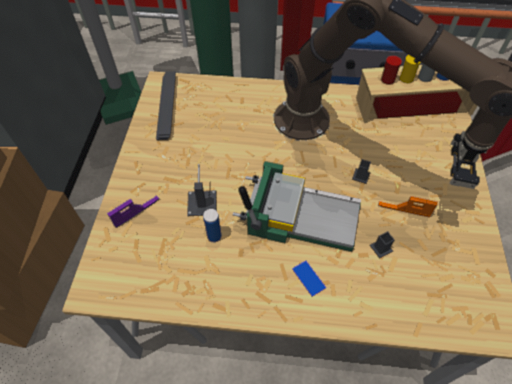

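View pics/w10.png

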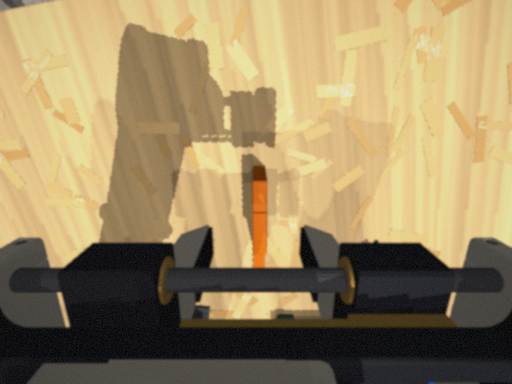

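The stick stands on the bench at scene (415,207), clear of everything. One last check: the thin strip at the gauge looks slightly tapered, so I'll measure whether the blank's end is parallel to it.

```bash
python3 - <<'E'
from h import *
ims=[arm.get_image("top").astype(float) for _ in range(6)]
cur=np.mean(ims,0).astype(np.uint8)[:,:,::-1];old=cv2.imread("pics/top0.png")
b=(235,170,272,232)
o=[cv2.resize(i[b[1]:b[3],b[0]:b[2]],None,fx=9,fy=9,interpolation=cv2.INTER_NEAREST) for i in(old,cur)]
cv2.imwrite("pics/strip.png",np.clip(np.hstack(o).astype(float)*1.5,0,255).astype(np.uint8))
d=old.astype(float).mean(2)-np.mean(ims,0).mean(2)
for r in range(198,222): print(r,d[r,236:260].round(0).astype(int))
E
```

```text
198 [-1 -1 -1  1  1  1  1  0 -1 -2 -1 -1 -2 -1 -1 -1 -1  1 -1 -1 -1 -1 -1 -1]
199 [-1 -1  0  3  6  7  5  0 -2 -1 -2  0 -1 -1 -2 -2 -1  0 -1 -1 -1 -1 -1 -2]
200 [-1  0  1  6 11 13  9  1 -1 -2 -1 -2 -1 -1 -1 -1  1 -1  0  0 -1 -1 -1 -2]
201 [-1  0  3  7 14 18 13  1 -2  0 -2 -2 -1  0  0  0 -1 -1  1  1  0 -1 -1 -1]
202 [-2  0  3  8 14 19 12  2 -1  0 -1 -1  0  0 -1 -2 -1  1  1  0  0 -1 -1 -1]
203 [-1  0  3  9 15 16  9  0 -2 -1 -1 -1  0 -1 -1 -1  0  2  2  0 -1 -1 -1 -2]
204 [-1  0  4  9 14 14  5 -1 -1 -1  0 -1 -1  0  0 -1 -1  2  3  1 -1 -1 -1 -1]
205 [-1  1  5 11 16 14  4 -3 -2  0 -1 -1 -1 -1 -1 -1 -1  2  3  0 -1 -1 -1 -1]
206 [-1  1  5 12 17 12  3 -2 -1 -1  0  0 -2  0 -1 -1 -1  2  2  0 -1 -1 -1 -1]
207 [-1  2  5 10 13 10  2 -2 -2 -1  0  0 -2 -1  0 -1  1  2  2 -1 -1 -2 -1 -2]
208 [ 0  2  6  8  8  4 -1 -1  0 -1 -1  0 -2 -1  0  0  1  2  1  0 -1 -1 -1 -2]
209 [ 0  4  7  8  7  2 -1 -2 -1 -2 -1 -1 -1  0  0  0  1  2  1 -1 -1 -1 -1 -2]
210 [ 0  4  9 11  8  2 -2 -1 -1 -1 -1  0 -1 -1  0  1  3  3  2 -1 -1 -1 -1 -1]
211 [ 1  5 11 15 13  3 -1 -1 -1  0 -2  0 -1  0 -1  0  4  3  1 -1 -1 -1 -2 -1]
212 [ 2  7 14 18 14  2 -2 -1  0 -1  0 -2 -1 -1  0  1  4  3  0 -1 -1 -1 -1 -1]
213 [ 2  7 14 19 14  3 -3 -1 -1  0  0 -1 -1 -2 -1  2  6  3  0 -1 -1 -1 -1 -1]
214 [ 3  7 13 17 11  0 -2 -1 -1 -1 -1 -1 -1 -2  0  4  6  3  0 -1 -1 -1 -2 -1]
215 [ 3  8 12 13  7 -2 -2 -2  0 -1 -1 -1  0 -1  0  6  7  2  0 -1 -1 -1 -2 -1]
216 [ 2  6 10 10  3 -2 -3 -1 -1  0 -1 -1 -1 -1  2  5  5  2  0 -1 -1 -1 -2 -1]
217 [ 1  4  7  7  2 -2 -2 -1 -2 -2  0 -1 -1  1  2  5  4  1  0 -1 -1 -2 -1 -1]
218 [-1  0  2  2  0 -1 -1 -1 -1  0 -1 -1  0  0  2  3  3  1 -1  0 -1 -1 -1 -1]
219 [-1 -1  0 -1 -1 -1 -1 -1  0 -2  0 -1  0  1  2  3  1 -1 -2 -1 -1 -1 -1 -1]
220 [-1 -1 -1 -1 -1 -1 -1 -1 -1 -1  0  0 -1 -1  0  0 -1  0 -1  0  0 -1 -1 -2]
221 [-1 -1 -1 -1  0  0  0 -1 -1  0  0 -1 -1 -1 -1 -1 -1 -1 -1 -1 -1 -2  0 -1]
```

View pics/strip.png

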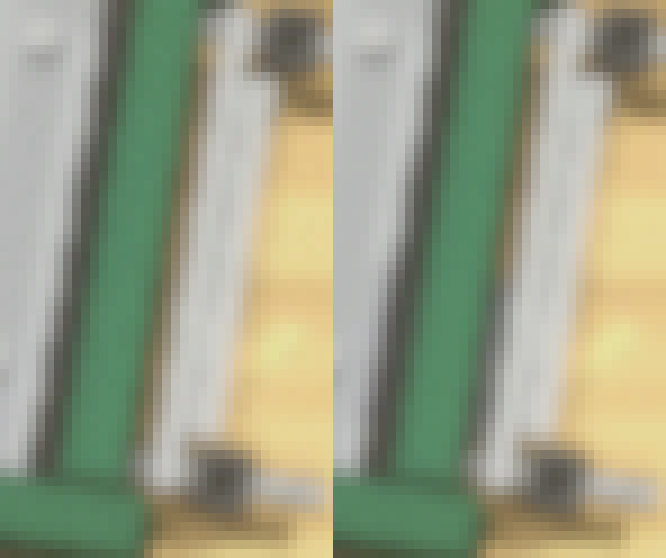

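```bash
python3 -c "
from cell import arm
o=arm.observe();print(o['clock'],o['force'],o['width']);print(arm.sign_off())"
```

```text
34.7667 [-0.52099841  0.19223591 -0.44571419] 0.6042180462123372
the job is handed in; nothing more can be done
None
```

I handed the job in at 34.8 s: the blank lies square along the fence with its leading end on the back gauge. I lifted the orange stick off its peg and pressed the blank onto the fence with the stick's side, at about 7 N. I then fed it under the guard with the stick's nose until I felt the gauge, and bore on it with about 9 N; the clamps slip at about 30 N. The stick now stands on the open bench near (0.45, 0.48), between the two stubs and about 85 mm from the shear.

**Last checks:**
- **Blank:** the pictures show it at about x 40 to 159 mm and y -30 to +30 mm, square to within about 1°. It did not move when I withdrew the stick.
- **Gauge:** the slit in front of it is filled along the blank's width, and its bar shows no shift from the first picture.
- **Other things on the bench:** both stubs, the can, the blue plate and the purple stick look untouched in the pictures. The gripper was clear and reading no contact force at the end.

**Disagreements:** the two fixed cameras differed by about 5 mm in absolute position, so I judged "flush" by comparing with the earlier pressed-on-fence position. The strip at the gauge first looked slightly tapered, but up close it showed no gap. I put the taper down to background brightness.

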